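# Dead-weight check of a load cell: hang the slotted masses

## Robot

A 6-joint arm with a two-finger parallel gripper is mounted at the origin on the work surface. World frame = base frame: x ahead of the robot, y to its left, z up, the work surface at z = 0. Lengths are in m, angles in rad, forces in N, time in s.
With the tool pointing down it reaches from about 0.3 to 0.775 m from the base axis. Payload 14.6 kg.
Tool frame: the origin (TCP) lies at the very end of the fingers, on their centre line; the grasp point (between the pads) lies 19 mm behind it (ctrl.hold_point_z is the z of the grasp point in the tool frame, in m); z points along the fingers, y is the direction in which the jaws open and shut (so a half turn about z gives the same grasp; the last joint's range is limited). The gripper opens to 94 mm and grips with 3 to 60 N. Pads are 16 mm wide; open, the fingers measure 119 mm over their backs; the gripper's body (75 mm by 177 mm) begins 78 mm behind the grasp point.
Start: joints at [-1.282, 0.3, 1.521, -0, 1.321, -0.067], TCP at [0.192, -0.516, 0.205] pointing down, gripper open.
Joint ranges: [-3.03, 3.03], [-0.79, 2.21], [0.23, 2.52], [-1.04, 4.18], [0, 3.07], [-2.55, 2.55]. Speed limits (rad/s): [2.22, 2.22, 2.57, 3.14, 3.14, 3.14].

## Interface

Orientations are given as [roll, pitch, yaw] about the fixed x, y, z axes, in that order (R = Rz(yaw) Ry(pitch) Rx(roll)).
In Python, from station import ctrl, cams, hand_in gives the robot as it stands.
- The arm moves only by the tool servo_tool, never from a script. Its argument "rows" is a list of rows, each a list of 7 numbers: the shift along the world's x, y, z in m, then the turn, a rotation vector about the world's x, y, z in rad, then the gripper command: -1 is shut, 1 is fully open, values between are in proportion. A call has exactly 8 rows; each row is the pose to reach, as a shift and turn from the pose measured when the call began; what a row does not reach only later rows make up. A row lasts 1/12 s, in which the tool goes at most 41.7 mm and 7.16 degrees, less where a joint would pass 70% of its speed; a pose out of reach is approached as far as the arm can. A call with a gripper value outside its range is refused whole. The fingers move at their own pace and stop on an object; "newtons" is the grip in N (left out, the last holds). Time passes only in rows, so rows that repeat a pose let the fingers close, or fill a call up. It gives the time, the measured TCP pose, the force and the opening at its end, in the units of the state.
- ctrl.get_obs(): the state, without advancing time (a new reading comes with each control period).
- cams.camera(name): name is "side" or "top" or "wrist"; returns a dict with "image" (420x560x3 uint8, red, green, blue), "depth" (420x560 float32, m along the optical axis (not along the pixel's ray), 0 where there is no reading), "fx", "fy", "cx", "cy" (pixels), "rvec" (rotation vector, rad) and "tvec" (3), from world to camera coordinates, as OpenCV has them; the wrist camera has in their place "hand_eye" (4x4, takes a point from camera to tool coordinates, whose origin is the TCP and whose axes are the flange's). Camera axes: x right, y down, z forward; pixel columns grow to the right and rows downward; lengths in m; the calibration is good to about 2 mm. A picture is of the moment at which its call begins: read the wrist's pose just before it.
- hand_in(): hands the job in, once; it reports no verdict.
Trained networks look in a picture, given as the dict that the camera call returned (one of the last four; its "shot" number tells which), for a name from the list of things; names that differ only in an ending like _2 or _b are one class to them, and where a whole thing is asked for, a point or a joint stands for the part that bears it (a point fixed in the world has none). Each returns a list of dicts, best first, with "p" (0 to 1); they miss things now and then, are a little off and sometimes report something else, mostly with a low value. They report only what shows in the picture. A call takes as long as a camera call.
- cams.spot_in(picture, name): "box" ([left, top, right, bottom] as shares, 0 to 1, of the picture: columns of its width, rows of its height, round what is visible of it).
- cams.place_of(picture, name): "at" ([column, row] as shares, 0 to 1, of the picture: columns of its width, rows of its height: a listed point, or the origin of a listed thing).
The state is a dict: "time_s": time; "qpos": joint angles; "joint_vel": joint speeds; "tau": joint torques, N m; "ee_pos": TCP position; "eef_rot": TCP orientation; "force": force on the tool from outside, world axes, zero at the start; "moment": the same for the moment, N m; "grip_width": finger opening in m.
Only numpy, scipy, OpenCV 4.12 (cv2) and the standard library are available. Lean on these libraries where they do the work, as an engineer would, in place of code of your own. Each camera call takes 0.05 s, during which the arm holds its last target.

## Task

Take the two brass slotted masses out of the weight case and hang both on the hanger under the load cell, one lying flat on the other, each pushed fully home on the stem, with their slots turned well apart (about a quarter turn or more) so that neither can slide off. Lower them on gently, do not shove the hanger far aside, leave the grey aluminium mass in the case and the other things on the bench where they are, and let the loaded hanger come to rest.

Things in the scene. Friction and masses are not known exactly. Their poses are not given: they have to be found in the camera images.
- brass_a_center (a point): Brass slotted mass A, 0.5 kg, 64 mm across, 20 mm thick, a straight 11 mm wide slot (flared to 16 mm at its mouth) cut through it from the rim to 4 mm past the centre. Origin at the disc's centre, half-way up; z its axis (up at the start), x out through the slot's mouth. Starts flat in one of the case's recesses, 14 mm standing above the insert, slot within 55 degrees of facing the case's near end (its -x). Either mass may go on first.
- brass_a_slot (a point): Mouth of the slot of brass mass A: middle of the slot at the rim, half-way up, 32 mm from the disc's centre.
- brass_b_center (a point): Brass slotted mass B, 0.5 kg, like A: 64 mm across, 20 mm thick, a straight 11 mm wide slot (flared to 16 mm at its mouth) cut through it from the rim to 4 mm past the centre. Origin at the disc's centre, half-way up; z its axis (up at the start), x out through the slot's mouth. Also in a recess of the case, slot towards the near end.
- brass_b_slot (a point): Mouth of the slot of brass mass B, 32 mm from its centre, half-way up.
- alu_center (a point): Grey aluminium slotted mass of the same size and shape, 0.18 kg, in the remaining recess. Origin at its centre, half-way up. It stays in the case.
- case: Open wooden weight case, fixed, left or right of the bench's middle. 248 (x) x 138 mm outside, 58 high, walls 6. Origin under its centre on the bench; x along the row, away from the robot, z up. Insert face 12 mm above the bench; three recesses 68 mm across, 6 deep, at x = -74, 0, +74 mm, y = 0. Free beside each mass: 28 mm to each long wall (along y), 10 mm to the neighbour.
- frame: Test frame, fixed, on the other side from the case. Origin on the bench under the hanger's stem; x away from the robot, z up. Base plate 14 mm high, x -50 to 155, y -75 to 75 mm. Column 28 mm thick, 414 high, at x 118, y 55 mm; its arm (30 wide, 355 to 381 high) reaches over the stem and holds an S-shaped aluminium load cell (x 20, y 50 mm, 285 to 345 high), stud below to 274.
- hanger: Steel weight hanger, 0.25 kg, hanging from the load cell; swings both ways like a damped pendulum, does not turn about its axis. Origin at the pivot, 272 mm above the bench; z up the stem. Stem 6 mm thick all the way from the seat plate to the eye at the pivot: masses go on sideways, through their slots. Seat plate 50 mm across, 6 thick.
- hanger_seat (a point): Where the stem meets the upper face of the hanger's seat plate: on the stem's axis, 70 mm above the bench when it hangs still. The lower mass rests here; axes as the hanger's.
- cleaner_center (a point): Bottle of lens cleaner, bystander, loose, 54 mm across, 140 mm high with cap. Origin at its centre, 70 mm above its foot.
- parallel_center (a point): Steel parallel (ground bar), bystander, loose, 90 x 25 x 25 mm, long along its x. Origin at its centre.
- trackball_center (a point): Grey trackball with a red ball, bystander, loose, 130 mm (along its x) x 78 mm, 46 mm high. Origin in its middle, 20 mm above the bench.

How it is judged:
By the outcome, as a careful person would: the job done as asked, in the order asked, and still so for the second after the job is handed in, with the robot touching nothing.
It also fails if it takes over 72 s, if anything falls off the work surface, if the arm or the gripper's body presses on something with over 40 N, if the wrist force passes 120 N, or if a joint passes its speed limit or range.

## Working session

There is one attempt and no reset: what is moved stays moved. The work goes in short steps, Python scripts to look and compute and a tool call to move; the robot and the scene stay as the last step left them, time stands still between calls to the robot, and variables do not carry over. Pictures are saved under pics/ and viewed, and the job is handed in when it is done.

Besides the shell and the picture viewer there is one more tool, called after "Emit:" by a JSON object that holds its "op" and its "data", one argument or row to a line. servo_tool: Moves the arm, as the interface text tells. Its arguments: {"type":"object","properties":{"rows":{"type":"array"},"newtons":{"type":"number"}},"required":["rows"]}

```bash
ls; mkdir -p pics; cat > h.py <<'E'
import numpy as np, cv2
from station import ctrl, cams, hand_in
from scipy.spatial.transform import Rotation as Rn
def shot(n,f=None):
    o=ctrl.get_obs(); c=cams.camera(n); c['obs']=o
    if f: cv2.imwrite('pics/%s.png'%f, c['image'][:,:,::-1])
    return c
def T_cw(c):
    # camera->world
    T=np.eye(4)
    if 'hand_eye' in c:
        o=c['obs']; T[:3,:3]=Rn.from_euler('xyz',o['eef_rot']).as_matrix(); T[:3,3]=o['ee_pos']
        return T@np.array(c['hand_eye'])
    R=cv2.Rodrigues(np.array(c['rvec'],float))[0]
    T[:3,:3]=R.T; T[:3,3]=-R.T@np.array(c['tvec'],float).ravel(); return T
def ray_z(c,u,v,z):
    T=T_cw(c); d=T[:3,:3]@np.array([(u-c['cx'])/c['fx'],(v-c['cy'])/c['fy'],1]); o=T[:3,3]
    return o+d*(z-o[2])/d[2]
def cloud(c):
    D=c['depth']; v,u=np.mgrid[:D.shape[0],:D.shape[1]]
    P=np.stack([(u-c['cx'])/c['fx']*D,(v-c['cy'])/c['fy']*D,D],-1)
    T=T_cw(c); W=P@T[:3,:3].T+T[:3,3]; W[D==0]=np.nan; return W
def proj(c,p):
    T=np.linalg.inv(T_cw(c)); q=T[:3,:3]@np.array(p)+T[:3,3]
    return c['fx']*q[0]/q[2]+c['cx'], c['fy']*q[1]/q[2]+c['cy']
E
cat > a.py <<'E'
from h import *
o=ctrl.get_obs(); print(o, ctrl.hold_point_z)
for n in ['top','side','wrist']:
    c=shot(n,n+'0'); W=cloud(c); print(n, T_cw(c).round(3).tolist(), c['fx'])
    if n=='wrist': continue
    for k in ['brass_a_center','brass_a_slot','alu_center','case','frame','hanger','hanger_seat','cleaner_center','parallel_center','trackball_center']:
        for r in cams.place_of(c,k)[:3]:
            u,v=r['at'][0]*560,r['at'][1]*420
            iu,iv=int(min(max(u,0),559)),int(min(max(v,0),419))
            print(n,k,round(r['p'],2),round(u,1),round(v,1),W[iv,iu].round(3))
E
python3 a.py
```

```text
pics
{'time_s': 0.0, 'qpos': array([-1.28159661e+00,  3.00468254e-01,  1.52160211e+00, -8.97479294e-06,
        1.32069087e+00, -6.65788560e-02]), 'joint_vel': array([ 0.00168957, -0.00138284,  0.00057549, -0.00074851, -0.00064243,
        0.00019834]), 'tau': array([ 1.71175066e-04, -5.31809986e+01, -3.52742887e+01,  7.08244415e-02,
        2.43518804e-02, -6.75940259e-05]), 'ee_pos': array([ 0.19150502, -0.51529532,  0.204879  ]), 'eef_rot': array([-3.14042608e+00, -6.90717522e-05,  3.55780757e-01]), 'force': array([-0.63573044,  0.36464797,  0.10849529]), 'moment': array([-0.00328964, -0.00084167, -0.00782302]), 'grip_width': 0.09393965324906207} -0.0188
top [[0.027, -0.989, 0.146, 0.412], [-1.0, -0.029, -0.01, 0.009], [0.014, -0.145, -0.989, 1.128], [0.0, 0.0, 0.0, 1.0]] 424.0621787147771
top brass_a_center 0.58 381.1 234.3 [ 0.508 -0.271  0.027]
top brass_a_slot 0.71 380.0 245.4 [ 0.481 -0.275  0.002]
top alu_center 0.93 381.0 204.6 [ 0.588 -0.272  0.025]
top alu_center 0.33 254.1 228.8 [0.514 0.061 0.025]
top case 0.94 377.9 237.3 [ 0.5   -0.261  0.025]
top frame 0.74 177.1 225
[... 705 characters left out ...]
[ 0.474 -0.263  0.015]
side alu_center 0.69 302.7 366.5 [ 0.579 -0.284  0.026]
side case 0.93 264.9 367.7 [ 0.504 -0.279  0.028]
side frame 0.78 259.2 203.9 [0.523 0.243 0.019]
side hanger 0.67 257.9 250.3 [0.507 0.044 0.027]
side hanger 0.59 255.3 122.3 [0.525 0.259 0.275]
side hanger 0.44 232.4 359.7 [ 0.441 -0.256  0.028]
side hanger_seat 0.7 258.9 187.3 [0.523 0.251 0.072]
side cleaner_center 0.84 332.3 273.4 [ 0.671 -0.096  0.079]
side parallel_center 0.75 257.0 248.9 [0.505 0.052 0.027]
side trackball_center 0.81 200.9 257.5 [0.365 0.023 0.04 ]
wrist [[0.349, -0.912, -0.215, 0.253], [-0.937, -0.34, -0.079, -0.492], [-0.001, 0.23, -0.973, 0.385], [0.0, 0.0, 0.0, 1.0]] 356.96131330764734
```

View pics/top0.png

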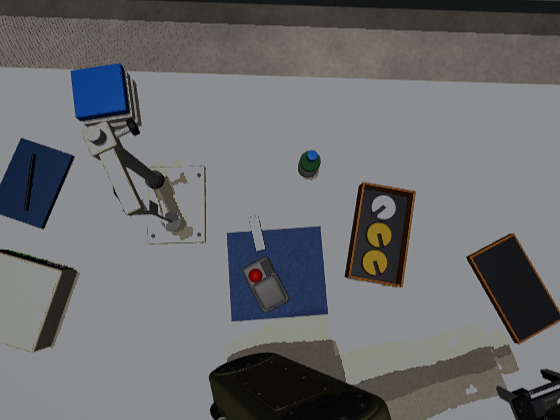

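View pics/side0.png

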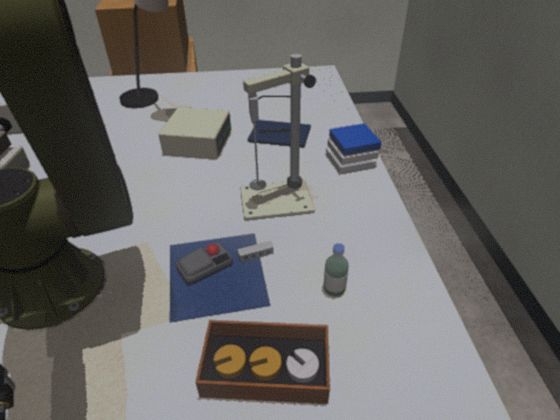

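View pics/wrist0.png

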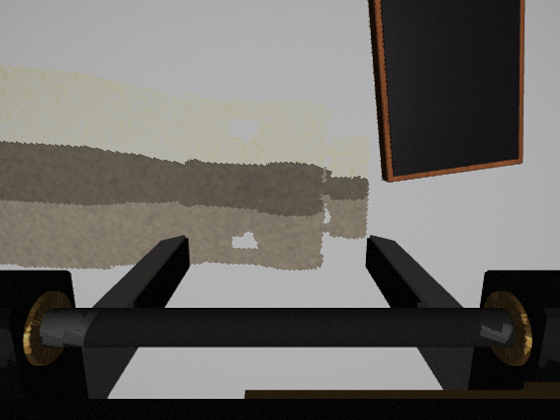

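```bash
python3 - <<'E'
import cv2,numpy as np
a=cv2.imread('pics/top0.png')[175:295,330:430]; b=cv2.imread('pics/side0.png')[310:410,190:340]
cv2.imwrite('pics/crop0.png',np.hstack([cv2.resize(a,(400,480),interpolation=2),cv2.copyMakeBorder(cv2.resize(b,(390,260),interpolation=2),0,220,0,0,0)]))
from station import ctrl,cams
print([x for x in dir(ctrl) if x[0]!='_'],[x for x in dir(cams) if x[0]!='_'])
E
```

```text
['MotionError', 'get_obs', 'hold_point_z'] ['camera', 'place_of', 'spot_in']
```

View pics/crop0.png

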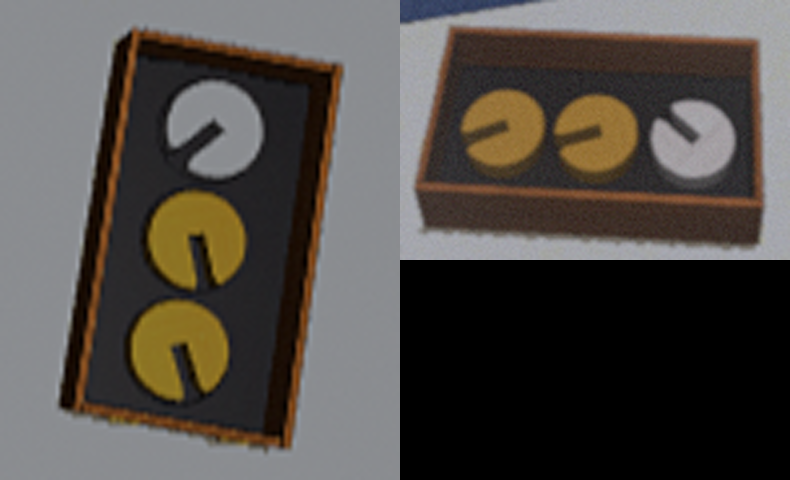

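```bash
cat > k.py <<'E'
import numpy as np
from scipy.spatial.transform import Rotation as Rn
Ry=lambda a:Rn.from_euler('y',a); Rz=lambda a:Rn.from_euler('z',a); Rx=lambda a:Rn.from_euler('x',a)
q=[-1.2816,.3,1.5216,0,1.3207,-.0666]
C=(Rz(q[0])*Ry(q[1]+q[2])*Rz(q[3])*Ry(q[4])*Rz(q[5])).inv()*Rz(.35578)*Rx(-3.14043)
def wr(q1,F,R):
    M=(Rz(q1)*Ry(F)).inv()*R*C.inv()
    m=M.as_matrix()
    q5=np.arccos(m[2,2]); q4=np.arctan2(m[1,2],m[0,2]); q6=np.arctan2(m[2,1],-m[2,0]); return q4,q5,q6
def tool(beta,th,cam):  # body azimuth beta (deg), tilt th, cam=+1: tool x on body side
    b=np.radians(beta); d=np.array([-np.sin(th)*np.cos(b),-np.sin(th)*np.sin(b),-np.cos(th)])
    x=cam*np.array([np.cos(th)*np.cos(b),np.cos(th)*np.sin(b),-np.sin(th)])
    return Rn.from_matrix(np.stack([x,np.cross(d,x),d],1))
if __name__=='__main__':
    th=np.radians(40)
    for F in (1.7,2.0,2.2):
        for cam in (1,-1):
            print(F,cam,'case',np.round(wr(-.55,F,tool(0,th,cam)),2),'case-15',np.round(wr(-.55,F,tool(-15,th,cam)),2))
            for b in (180,165,150,135,-60,-75,-90,-105): print('   hang',b,np.round(wr(.4,F,tool(b,th,cam)),2))
E
python3 k.py
```

```text
1.7 1 case [-0.38  2.03  0.95] case-15 [-0.21  2.11  1.24]
   hang 180 [-0.35  0.81 -1.01]
   hang 165 [-0.52  0.93 -0.7 ]
   hang 150 [-0.63  1.07 -0.44]
   hang 135 [-0.69  1.23 -0.22]
   hang -60 [0.69 1.55 2.96]
   hang -75 [ 0.7   1.38 -3.12]
   hang -90 [ 0.68  1.22 -2.91]
   hang -105 [ 0.62  1.06 -2.69]
1.7 -1 case [-0.38  2.03 -2.19] case-15 [-0.21  2.11 -1.9 ]
   hang 180 [-0.35  0.82  2.13]
   hang 165 [-0.52  0.93  2.44]
   hang 150 [-0.63  1.07  2.7 ]
   hang 135 [-0.69  1.23  2.92]
   hang -60 [ 0.69  1.55 -0.18]
   hang -75 [0.71 1.38 0.02]
   hang -90 [0.68 1.22 0.23]
   hang -105 [0.62 1.06 0.46]
2.0 1 case [-0.35  1.75  1.07] case-15 [-0.19  1.81  1.3 ]
   hang 180 [-0.51  0.54 -0.81]
   hang 165 [-0.68  0.68 -0.47]
   hang 150 [-0.76  0.83 -0.21]
   hang 135 [-0.79  1.    0.01]
   hang -60 [0.72 1.32 2.77]
   hang -75 [0.77 1.16 2.95]
   hang -90 [ 0.79  0.99 -3.14]
   hang -105 [ 0.76  0.83 -2.92]
2.0 -1 case [-0.35  1.75 -2.07] case-15 [-0.19  1.81 -1.84]
   hang 180 [-0.51  0.54  2.33]
   hang 165 [-0.68  0.68  2.67]
   hang 150 [-0.76  0.84  2.93]
   hang 135 [-0.79  1.   -3.13]
   hang -60 [ 0.72  1.32 -0.37]
   hang -75 [ 0.77  1.16 -0.19]
   hang -90 [0.79 0.99 0.  ]
   hang -105 [0.76 0.83 0.22]
2.2 1 case [-0.34  1.56  1.13] case-15 [-0.18  1.62  1.34]
   hang 180 [-0.75  0.38 -0.55]
   hang 165 [-0.89  0.53 -0.22]
   hang 150 [-0.92  0.7   0.01]
   hang 135 [-0.9   0.87  0.19]
   hang -60 [0.76 1.17 2.63]
   hang -75 [0.84 1.02 2.79]
   hang -90 [0.9  0.86 2.96]
   hang -105 [ 0.92  0.69 -3.14]
2.2 -1 case [-0.34  1.56 -2.01] case-15 [-0.18  1.62 -1.8 ]
   hang 180 [-0.75  0.38  2.59]
   hang 165 [-0.89  0.53  2.92]
   hang 150 [-0.92  0.7  -3.13]
   hang 135 [-0.9   0.87 -2.95]
   hang -60 [ 0.76  1.17 -0.52]
   hang -75 [ 0.84  1.02 -0.35]
   hang -90 [ 0.9   0.86 -0.18]
   hang -105 [0.92 0.69 0.  ]
```

Emit:
{"op": "servo_tool", "data": {
  "rows": [
    [0.03,0.04,0,0,0,-0.06,1],
    [0.06,0.08,0,0,0,-0.12,1],
    [0.09,0.12,0,0,0,-0.18,1],
    [0.12,0.165,0,0,0,-0.24,1],
    [0.145,0.21,0,0,0,-0.3,1],
    [0.165,0.24,0,0,0,-0.356,1],
    [0.17,0.245,0,0,0,-0.356,1],
    [0.17,0.245,0,0,0,-0.356,1]
  ]
}}

```text
time_s: 1.82
ee_pos: [0.3638, -0.2665, 0.2058]
eef_rot: [-3.141, -0.001, 0.003]
force: [-0.6, -0.6, 0.0]
grip_width: 0.094
```

```bash
cat > b.py <<'E'
from h import *
o=ctrl.get_obs(); print(o['time_s'],o['qpos'].round(3),o['ee_pos'].round(4),o['eef_rot'].round(4),o['force'].round(2))
c=shot('wrist','w1'); print(np.array(c['hand_eye']).round(3).tolist())
W=cloud(c); np.save('w1W.npy',W); np.save('w1img.npy',c['image'])
for k,z in [('brass_a_center',.026),('brass_a_slot',.026),('alu_center',.026),('case',.012)]:
    for r in cams.place_of(c,k)[:4]:
        u,v=r['at'][0]*560,r['at'][1]*420
        print(k,round(r['p'],2),round(u,1),round(v,1),ray_z(c,u,v,z).round(4),W[int(min(v,419)),int(min(u,559))].round(4))
E
python3 b.py
```

```text
1.8167 [-7.140e-01  7.700e-02  1.786e+00  1.000e-03  1.279e+00  8.530e-01] [ 0.3638 -0.2665  0.2058] [-3.1413e+00 -9.0000e-04  3.2000e-03] [-0.57 -0.56  0.02]
[[0.001, -0.973, -0.23, 0.066], [1.0, 0.001, -0.0, -0.0], [0.001, -0.23, 0.973, -0.179], [0.0, 0.0, 0.0, 1.0]]
brass_a_center 0.94 273.8 44.5 [ 0.5019 -0.2623  0.026 ] [ 0.5063 -0.2613  0.0067]
brass_a_slot 0.75 280.2 77.1 [ 0.4732 -0.2685  0.026 ] [ 0.4758 -0.2684  0.0059]
case 0.67 277.7 43.8 [ 0.5054 -0.2659  0.012 ] [ 0.5074 -0.2652  0.006 ]
```

View pics/w1.png

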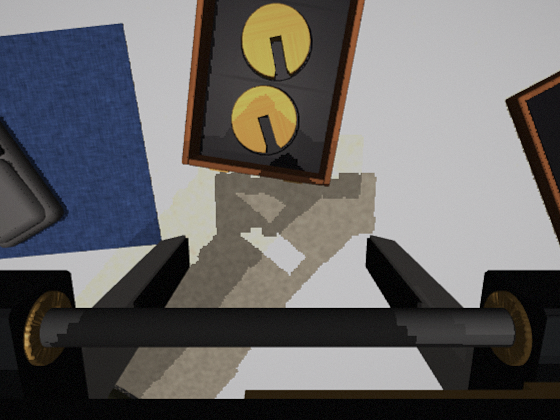

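```bash
cat > seg.py <<'E'
from h import *
def discs(c,z,hsv_lo=(18,80,90),hsv_hi=(32,255,255),amin=400):
    hsv=cv2.cvtColor(c['image'],cv2.COLOR_RGB2HSV)
    m=cv2.inRange(hsv,hsv_lo,hsv_hi); n,l,st,ce=cv2.connectedComponentsWithStats(m)
    out=[]
    for i in range(1,n):
        if st[i,4]<amin: continue
        mm=(l==i).astype(np.uint8); cs=max(cv2.findContours(mm,cv2.RETR_EXTERNAL,cv2.CHAIN_APPROX_NONE)[0],key=len)[:,0]
        P=np.array([ray_z(c,u,v,z)[:2] for u,v in cs])
        # robust circle R=.032
        from scipy.optimize import least_squares
        h=cv2.convexHull(cs)[:,0]; H=np.array([ray_z(c,u,v,z)[:2] for u,v in h])
        s=least_squares(lambda q:np.hypot(*(H-q[:2]).T)-q[2],[*H.mean(0),.032],loss='soft_l1',f_scale=.001)
        s2=least_squares(lambda q:np.hypot(*(P-q[:2]).T)-.032,s.x[:2],loss='cauchy',f_scale=.0007)
        cen=s2.x
        # slot axis: contour points inside 0.02, radial spread
        r=np.hypot(*(P-cen).T); a=P[r<.024]-cen
        az=np.degrees(np.arctan2(*(a[(np.hypot(*a.T)>.009)].mean(0)[::-1])))
        out.append((st[i,4],cen.round(4),s.x.round(4),'slot az',round(az,1),'px',ce[i].round(0)))
    return out
E
python3 - <<'E'
from seg import *
import pickle
c=shot('wrist'); pickle.dump(c,open('w1.pkl','wb'))
print(ctrl.get_obs()['ee_pos'])
for d in discs(c,.026): print(d)
W=cloud(c)
for d in discs(c,.026):
    u,v=map(int,d[-1]); print(W[v-10:v+10,u-20:u-14].reshape(-1,3).mean(0))
for n in('top','side'):
    c=shot(n)
    print(n,[x[1:] for x in discs(c,.026,amin=100)])
E
```

```text
[ 0.36093304 -0.27164083  0.20536598]
(np.int32(3529), array([ 0.5052, -0.2639]), array([ 0.5054, -0.2639,  0.0317]), 'slot az', np.float64(-167.9), 'px', array([269.,  34.]))
(np.int32(3048), array([ 0.4341, -0.2523]), array([ 0.4343, -0.2523,  0.0317]), 'slot az', np.float64(-162.3), 'px', array([257., 113.]))
[ 0.50833125 -0.24739363  0.02587711]
[ 0.43770842 -0.2345598   0.02590498]
top [(array([ 0.5068, -0.2659]), array([ 0.5071, -0.2653,  0.0314]), 'slot az', np.float64(-169.9), 'px', array([379., 234.])), (array([ 0.4348, -0.2528]), array([ 0.4353, -0.2535,  0.0315]), 'slot az', np.float64(-155.4), 'px', array([374., 261.]))]
side [(array([-0.3671,  1.0928]), array([-0.9378,  0.8002,  0.7008]), 'slot az', np.float64(122.2), 'px', array([35., 89.])), (array([ 0.4355, -0.2532]), array([ 0.4355, -0.253 ,  0.0325]), 'slot az', np.float64(-164.6), 'px', array([230., 359.])), (array([ 0.5068, -0.265 ]), array([ 0.5068, -0.2647,  0.0326]), 'slot az', np.float64(-173.6), 'px', array([266., 361.]))]
```

Emit:
{"op": "servo_tool", "data": {
  "rows": [
    [0.015,0.005,0,0,0.12,0,0.7],
    [0.03,0.01,0,0,0.24,0,0.7],
    [0.045,0.015,0,0,0.36,0,0.7],
    [0.06,0.02,-0.02,0,0.48,0,0.7],
    [0.07,0.02,-0.04,0,0.6,0,0.7],
    [0.07,0.02,-0.06,0,0.698,0,0.7],
    [0.07,0.02,-0.065,0,0.698,0,0.7],
    [0.07,0.02,-0.065,0,0.698,0,0.7]
  ]
}}

```text
time_s: 2.88
ee_pos: [0.4303, -0.2516, 0.1377]
eef_rot: [-3.14, 0.701, -0.001]
force: [-0.3, 0.2, 0.4]
grip_width: 0.0798
```

```bash
cat > s.py <<'E'
from h import *
o=ctrl.get_obs(); print(o['time_s'],o['qpos'].round(3),o['ee_pos'].round(4),o['eef_rot'].round(4),o['force'].round(2),round(o['grip_width'],4))
E
python3 s.py
```

```text
2.8833 [-0.451  0.656  1.318 -0.291  1.809  1.147] [ 0.4303 -0.2516  0.1377] [-3.1397e+00  7.0080e-01 -9.0000e-04] [-0.32  0.15  0.39] 0.0798
```

Emit:
{"op": "servo_tool", "data": {
  "rows": [
    [0.001,-0.001,-0.02,0,0,0,0.7],
    [0.001,-0.001,-0.04,0,0,0,0.7],
    [0.001,-0.001,-0.06,0,0,0,0.7],
    [0.001,-0.001,-0.08,0,0,0,0.7],
    [0.001,-0.001,-0.09,0,0,0,0.7],
    [0.001,-0.001,-0.1,0,0,0,0.7],
    [0.001,-0.001,-0.1,0,0,0,0.7],
    [0.001,-0.001,-0.1,0,0,0,0.7]
  ]
}}

```text
time_s: 3.55
ee_pos: [0.4316, -0.2531, 0.0389]
eef_rot: [-3.141, 0.699, -0.002]
force: [0.1, -0.5, 0.8]
grip_width: 0.0803
```

```bash
python3 s.py; python3 - <<'E'
from h import *
c=shot('side'); i=cv2.resize(c['image'][260:420,140:380][:,:,::-1],None,fx=3,fy=3,interpolation=2); cv2.imwrite('pics/s1.png',i)
E
```

```text
3.55 [-0.452  0.786  1.352 -0.284  1.649  1.194] [ 0.4316 -0.2531  0.0389] [-3.1407e+00  6.9870e-01 -2.0000e-03] [ 0.08 -0.5   0.76] 0.0803
```

View pics/s1.png

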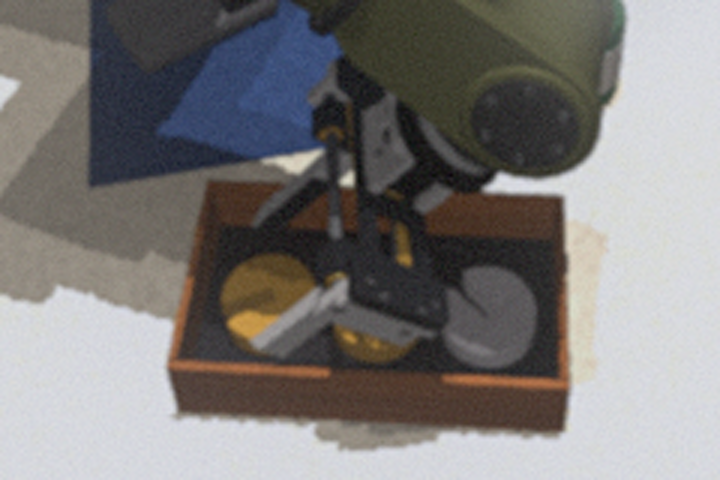

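Emit:
{"op": "servo_tool", "data": {
  "newtons": 45,
  "rows": [
    [0,0,-0.01,0,0,0,0.7],
    [0,0,-0.0195,0,0,0,0.7],
    [0,0,-0.0195,0,0,0,0.7],
    [0,0,-0.0195,0,0,0,0.2],
    [0,0,-0.0195,0,0,0,0.2],
    [0,0,-0.0195,0,0,0,0.2],
    [0,0,-0.0195,0,0,0,0.2],
    [0,0,-0.0195,0,0,0,0.2]
  ]
}}

```text
time_s: 4.27
ee_pos: [0.4319, -0.2531, 0.0197]
eef_rot: [-3.141, 0.698, -0.002]
force: [0.8, -0.2, -0.6]
grip_width: 0.0627
```

```bash
python3 s.py
```

```text
4.2667 [-0.452  0.815  1.353 -0.283  1.619  1.202] [ 0.4319 -0.2531  0.0197] [-3.141e+00  6.982e-01 -2.000e-03] [ 0.77 -0.2  -0.62] 0.0627
```

Emit:
{"op": "servo_tool", "data": {
  "rows": [
    [0,0,0.005,0,0,0,0.2],
    [0,0,0.01,0,0,0,0.2],
    [0,0,0.02,0,0,0,0.2],
    [0,0,0.04,0,0,0,0.2],
    [0,0,0.06,0,0,0,0.2],
    [0,0,0.08,0,0,0,0.2],
    [0,0,0.1,0,0,0,0.2],
    [0,0,0.1,0,0,0,0.2]
  ]
}}

```text
time_s: 4.93
ee_pos: [0.4332, -0.2537, 0.1238]
eef_rot: [3.138, 0.693, -0.004]
force: [1.7, 0.6, -2.8]
grip_width: 0.0626
```

```bash
python3 s.py; python3 - <<'E'
from seg import *
import pickle
c=shot('side'); i=cv2.resize(c['image'][200:420,140:400][:,:,::-1],None,fx=3,fy=2.7,interpolation=2); cv2.imwrite('pics/s2.png',i)
c=shot('wrist','w2'); pickle.dump(c,open('w2.pkl','wb'))
E
```

```text
4.9333 [-0.452  0.673  1.32  -0.29   1.781  1.155] [ 0.4332 -0.2537  0.1238] [ 3.1384  0.6925 -0.0044] [ 1.7   0.62 -2.81] 0.0626
```

View pics/s2.png

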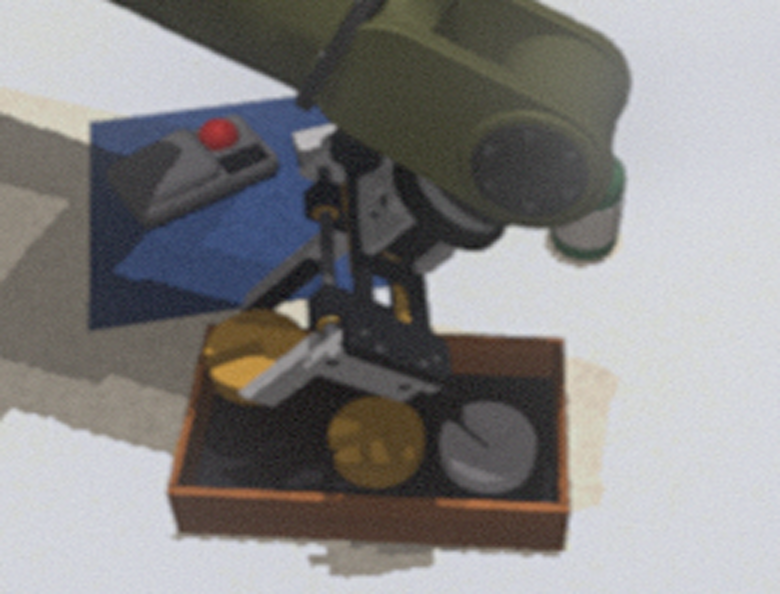

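View pics/w2.png

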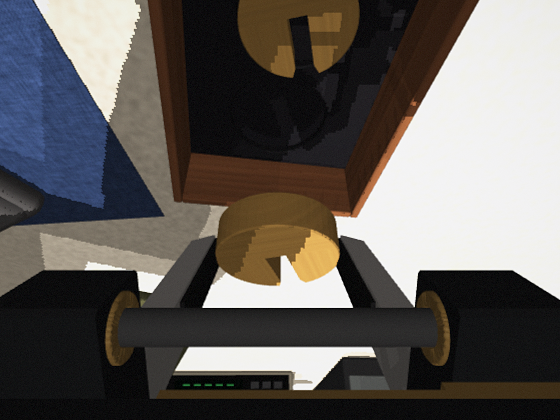

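```bash
cat > pl.py <<'E'
from seg import *
import pickle,sys
def top(c,box,ztop=None):
    W=cloud(c); u0,v0,u1,v1=box
    hsv=cv2.cvtColor(c['image'],cv2.COLOR_RGB2HSV); m=cv2.inRange(hsv,(14,70,40),(34,255,255))>0
    mm=np.zeros_like(m); mm[v0:v1,u0:u1]=m[v0:v1,u0:u1]
    P=W[mm]; P=P[~np.isnan(P[:,0])]
    # ransac plane closest to horizontal
    rng=np.random.default_rng(0); best=None
    for _ in range(500):
        a=P[rng.choice(len(P),3,False)]; n=np.cross(a[1]-a[0],a[2]-a[0]); l=np.linalg.norm(n)
        if l<1e-6: continue
        n/=l; n*=np.sign(n[2])
        if n[2]<.85: continue
        k=abs((P-a[0])@n)<.0012
        if best is None or k.sum()>best.sum(): best=k
    Q=P[best]; ce=Q.mean(0); n=np.linalg.svd(Q-ce)[2][2]; n*=np.sign(n[2])
    return Q,ce,n
if __name__=='__main__':
    c=pickle.load(open('w2.pkl','rb'))
    Q,ce,n=top(c,(200,180,350,290)); print(len(Q),ce,n.round(3))
    from scipy.optimize import least_squares
    # circle from hull in plane
    h=cv2.convexHull((Q[:,:2]*1e4).astype(np.float32))[:,0]/1e4
    s=least_squares(lambda q:np.hypot(*(h-q[:2]).T)-.032,ce[:2],loss='soft_l1',f_scale=.0007); print(s.x)
    print('extent',Q.min(0),Q.max(0), 'tcp',c['obs']['ee_pos'])
    R=T_cw(c)[:3,:3]
E
python3 pl.py
```

```text
5495 [ 0.44204927 -0.25285164  0.12774129] [0.    0.001 1.   ]
[ 0.43597663 -0.25323679]
extent [ 0.40447139 -0.28471082  0.12608087] [ 0.4681005  -0.22191017  0.12860031] tcp [ 0.43263821 -0.25339886  0.12153311]
```

```bash
python3 - <<'E'
from h import *
for n in('side','top'):
    c=shot(n); W=cloud(c)
    m=(abs(W[...,0]-.523)<.03)&(abs(W[...,1]-.255)<.03)
    for z0,z1 in [(.066,.075),(.1,.15),(.15,.2),(.2,.25)]:
        k=m&(W[...,2]>z0)&(W[...,2]<z1); P=W[k]
        if len(P): print(n,z0,len(P),np.median(P,0).round(4),P.min(0).round(3),P.max(0).round(3))
    if n=='side':
        print(T_cw(c)[:3,3])
        i=cv2.resize(c['image'][40:230,200:340][:,:,::-1],None,fx=4,fy=3.1,interpolation=2); cv2.imwrite('pics/s3.png',i)
E
```

```text
side 0.15 27 [0.5228 0.2665 0.179 ] [0.52  0.262 0.163] [0.526 0.27  0.2  ]
side 0.2 38 [0.5229 0.2662 0.2268] [0.52  0.263 0.2  ] [0.526 0.271 0.248]
[ 0.50329408 -0.71890464  0.80217517]
top 0.066 256 [0.5186 0.2645 0.0697] [0.497 0.244 0.066] [0.545 0.285 0.074]
top 0.1 13 [0.5191 0.2647 0.1236] [0.517 0.264 0.102] [0.523 0.266 0.146]
top 0.15 18 [0.5192 0.2651 0.1735] [0.517 0.264 0.151] [0.522 0.267 0.2  ]
top 0.2 7 [0.5181 0.2652 0.2118] [0.517 0.265 0.203] [0.52  0.268 0.226]
```

View pics/s3.png

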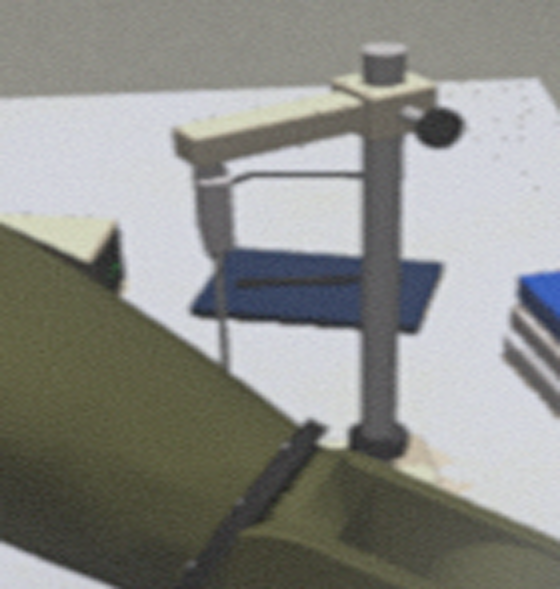

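Emit:
{"op": "servo_tool", "data": {
  "rows": [
    [0,0,0.03,0,0,0.05,0.2],
    [-0.005,0.01,0.06,0,0,0.15,0.2],
    [-0.01,0.025,0.09,0,0,0.27,0.2],
    [-0.015,0.045,0.11,0,0,0.39,0.2],
    [-0.02,0.065,0.12,0,0,0.51,0.2],
    [-0.025,0.085,0.12,0,0,0.63,0.2],
    [-0.03,0.105,0.12,0,0,0.75,0.2],
    [-0.03,0.12,0.12,0,0,0.85,0.2]
  ]
}}

```text
time_s: 5.8
ee_pos: [0.4005, -0.1313, 0.2377]
eef_rot: [-3.137, 0.7, 0.857]
force: [-0.0, -0.4, -3.6]
grip_width: 0.0627
```

```bash
python3 s.py
```

```text
5.8 [-0.071  0.252  1.658 -0.543  1.684  0.708] [ 0.4005 -0.1313  0.2377] [-3.1372  0.7004  0.8575] [-0.05 -0.36 -3.56] 0.0627
```

Emit:
{"op": "servo_tool", "data": {
  "rows": [
    [0,0.02,0,0,0,0.12,0.2],
    [0,0.045,0,0,0,0.24,0.2],
    [0,0.075,0,0,0,0.36,0.2],
    [0,0.105,0,0,0,0.48,0.2],
    [0,0.135,0,0,0,0.6,0.2],
    [0,0.165,0,0,0,0.72,0.2],
    [0,0.19,0,0,0,0.84,0.2],
    [0,0.205,0,0,0,0.95,0.2]
  ]
}}

```text
time_s: 6.47
ee_pos: [0.3999, 0.0759, 0.2365]
eef_rot: [-3.134, 0.7, 1.817]
force: [-0.6, -0.1, -3.8]
grip_width: 0.0628
```

```bash
python3 s.py
```

```text
6.4667 [ 0.515  0.075  1.868 -0.673  1.459  0.44 ] [0.3999 0.0759 0.2365] [-3.1341  0.7004  1.8172] [-0.6  -0.15 -3.85] 0.0628
```

Emit:
{"op": "servo_tool", "data": {
  "rows": [
    [0,0.02,0,0,0,0.12,0.2],
    [0.003,0.045,0,0,0,0.24,0.2],
    [0.006,0.075,0,0,0,0.36,0.2],
    [0.01,0.105,-0.01,0,0,0.48,0.2],
    [0.013,0.135,-0.02,0,0,0.6,0.2],
    [0.016,0.16,-0.03,0,0,0.72,0.2],
    [0.018,0.175,-0.036,0,0,0.84,0.2],
    [0.02,0.18,-0.036,0,0,0.96,0.2]
  ]
}}

```text
time_s: 7.13
ee_pos: [0.4189, 0.2575, 0.1976]
eef_rot: [-3.129, 0.698, 2.789]
force: [0.5, -0.5, -4.7]
grip_width: 0.0626
```

```bash
python3 s.py; python3 - <<'E'
from seg import *
import pickle
c=shot('wrist','w3'); pickle.dump(c,open('w3.pkl','wb'))
E
```

```text
7.1333 [ 0.807  0.069  1.973 -0.805  0.969  0.023] [0.4189 0.2575 0.1976] [-3.1286  0.6981  2.7886] [ 0.46 -0.48 -4.71] 0.0626
```

View pics/w3.png

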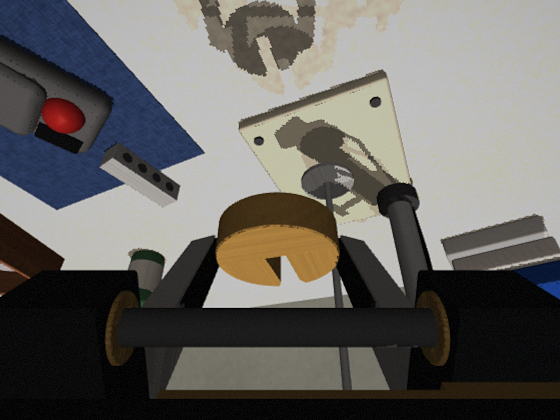

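```bash
cat > st.py <<'E'
from pl import *
def stem(c,guess=(.521,.266),rad=.02,zs=((.08,.1),(.1,.13),(.13,.17),(.17,.25))):
    W=cloud(c); cam=T_cw(c)[:3,3]
    hsv=cv2.cvtColor(c['image'],cv2.COLOR_RGB2HSV); gold=cv2.inRange(hsv,(14,90,40),(34,255,255))>0
    m=(np.hypot(W[...,0]-guess[0],W[...,1]-guess[1])<rad)&~gold
    for z0,z1 in zs:
        k=m&(W[...,2]>z0)&(W[...,2]<z1); P=W[k]
        if len(P)>3:
            d=P[:,:2].mean(0)-cam[:2]; d/=np.linalg.norm(d)
            print('stem',z0,len(P),(np.median(P[:,:2],0)+d*.0025).round(4),P.min(0).round(3),P.max(0).round(3))
def disc(c,box=(200,180,350,295)):
    Q,ce,n=top(c,box)
    h=cv2.convexHull((Q[:,:2]*1e4).astype(np.float32))[:,0]/1e4
    s=least_squares(lambda q:np.hypot(*(h-q[:2]).T)-.032,ce[:2],loss='soft_l1',f_scale=.0007)
    # slot: grid of disc interior without points
    g=np.stack(np.meshgrid(np.arange(-.029,.029,.001),np.arange(-.029,.029,.001)),-1).reshape(-1,2)
    g=g[np.hypot(*g.T)<.029]
    from scipy.spatial import cKDTree
    dd=cKDTree(Q[:,:2]).query(g+s.x)[0]; e=g[(dd>.0017)]
    az=np.degrees(np.arctan2(e[:,1].mean(),e[:,0].mean())) if len(e) else None
    print('disc',s.x.round(4),'top z',ce[2].round(4),'n',n.round(3),'slot az',az,len(e),'tcp',c['obs']['ee_pos'].round(4),'yaw',c['obs']['eef_rot'][2].round(3))
    return s.x,e
from scipy.optimize import least_squares
E
python3 - <<'E'
from st import *
for f in('w2','w3'):
    c=pickle.load(open(f+'.pkl','rb')); x,e=disc(c); 
stem(c)
W=cloud(c)
m=(np.hypot(W[...,0]-.521,W[...,1]-.266)<.035)&(abs(W[...,2]-.07)<.003); P=W[m]; print(P.min(0),P.max(0),np.median(P,0))
h=cv2.convexHull((P[:,:2]*1e4).astype(np.float32))[:,0]/1e4
s=least_squares(lambda q:np.hypot(*(h-q[:2]).T)-.025,P.mean(0)[:2],loss='soft_l1',f_scale=.0007);print('seat',s.x)
E
```

```text
disc [ 0.436  -0.2532] top z 0.1277 n [0.    0.001 1.   ] slot az -163.62661725974635 242 tcp [ 0.4326 -0.2534  0.1215] yaw -0.004
disc [0.4157 0.2591] top z 0.2037 n [0.002 0.008 1.   ] slot az -3.484313667927865 236 tcp [0.4189 0.2575 0.1976] yaw 2.789
stem 0.08 115 [0.5207 0.2691] [0.516 0.266 0.08 ] [0.52  0.272 0.1  ]
stem 0.1 24 [0.521  0.2703] [0.518 0.268 0.1  ] [0.522 0.272 0.107]
stem 0.13 78 [0.5207 0.2689] [0.517 0.266 0.159] [0.521 0.272 0.17 ]
stem 0.17 603 [0.5207 0.2689] [0.516 0.266 0.17 ] [0.522 0.272 0.247]
[0.49493253 0.24465124 0.06704876] [0.5455642  0.29368136 0.07288868] [0.51650647 0.27121241 0.06985863]
seat [0.52043142 0.26918967]
```

Emit:
{"op": "servo_tool", "data": {
  "rows": [
    [0.006,0.002,-0.012,0,0,0,0.2],
    [0.014,0.004,-0.03,0,0,0,0.2],
    [0.022,0.006,-0.05,0,0,0,0.2],
    [0.03,0.008,-0.07,0,0,0,0.2],
    [0.038,0.01,-0.09,0,0,0,0.2],
    [0.045,0.012,-0.102,0,0,0,0.2],
    [0.05,0.013,-0.108,0,0,0,0.2],
    [0.05,0.013,-0.108,0,0,0,0.2]
  ]
}}

```text
time_s: 7.85
ee_pos: [0.4689, 0.2689, 0.0884]
eef_rot: [-3.125, 0.697, 2.796]
force: [-1.2, -1.1, -4.4]
grip_width: 0.0629
```

```bash
python3 s.py; python3 - <<'E'
from st import *
c=shot('wrist','w4'); pickle.dump(c,open('w4.pkl','wb'))
disc(c); stem(c,(.5207,.269))
E
```

```text
7.85 [ 0.743  0.338  1.951 -0.975  0.77   0.225] [0.4689 0.2689 0.0884] [-3.1249  0.6973  2.7964] [-1.21 -1.06 -4.45] 0.0629
disc [0.4655 0.2705] top z 0.0945 n [0.004 0.011 1.   ] slot az -3.57847932032093 236 tcp [0.4689 0.2689 0.0884] yaw 2.796
stem 0.08 238 [0.5207 0.2689] [0.516 0.266 0.082] [0.521 0.272 0.1  ]
stem 0.1 118 [0.5207 0.2689] [0.516 0.266 0.1  ] [0.522 0.272 0.13 ]
stem 0.13 334 [0.5206 0.2689] [0.516 0.266 0.13 ] [0.522 0.272 0.146]
```

View pics/w4.png

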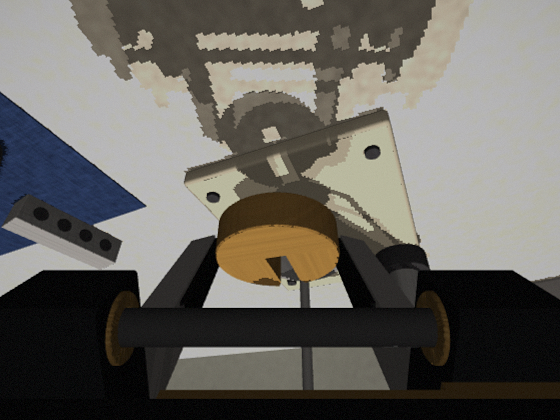

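Emit:
{"op": "servo_tool", "data": {
  "rows": [
    [0.005,0,0,0.005,0,0,0.2],
    [0.01,0,0,0.011,0,0,0.2],
    [0.015,0,0,0.011,0,0,0.2],
    [0.02,0,0,0.011,0,0,0.2],
    [0.025,0,0,0.011,0,0,0.2],
    [0.03,-0.001,0,0.011,0,0,0.2],
    [0.035,-0.001,0,0.011,0,0,0.2],
    [0.035,-0.001,0,0.011,0,0,0.2]
  ]
}}

```text
time_s: 8.57
ee_pos: [0.5046, 0.268, 0.0896]
eef_rot: [-3.14, 0.694, 2.787]
force: [-0.4, -0.2, -4.0]
grip_width: 0.0626
```

```bash
python3 s.py; python3 - <<'E'
from st import *
c=shot('wrist','w5'); pickle.dump(c,open('w5.pkl','wb'))
disc(c); stem(c,(.5207,.269))
E
```

```text
8.5667 [ 0.688  0.376  1.89  -0.964  0.739  0.168] [0.5046 0.268  0.0896] [-3.1401  0.6943  2.7866] [-0.39 -0.19 -4.  ] 0.0626
disc [0.5012 0.2696] top z 0.0957 n [ 0.002 -0.001  1.   ] slot az -4.089210569063268 238 tcp [0.5046 0.268  0.0896] yaw 2.787
stem 0.08 312 [0.5209 0.2681] [0.504 0.25  0.08 ] [0.533 0.287 0.1  ]
stem 0.1 291 [0.5206 0.2688] [0.516 0.266 0.1  ] [0.522 0.272 0.115]
stem 0.13 531 [0.5205 0.2688] [0.516 0.266 0.135] [0.522 0.272 0.153]
```

View pics/w5.png

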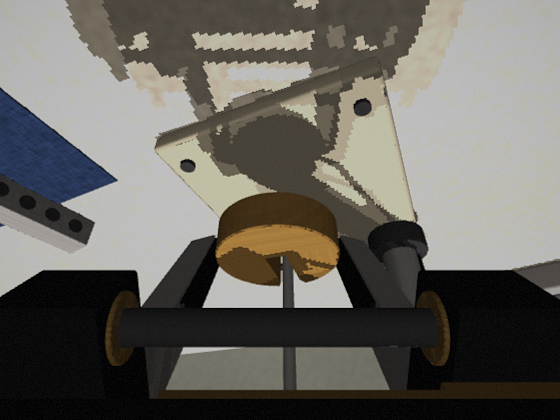

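Emit:
{"op": "servo_tool", "data": {
  "rows": [
    [0.004,0,0,0,0,0,0.2],
    [0.008,0,0,0,0,0,0.2],
    [0.012,-0.0005,0,0,0,0,0.2],
    [0.016,-0.001,0,0,0,0,0.2],
    [0.0195,-0.001,0,0,0,0,0.2],
    [0.0195,-0.001,0,0,0,0,0.2],
    [0.0195,-0.001,-0.001,0,0,0,0.2],
    [0.0195,-0.001,-0.002,0,0,0,0.2]
  ]
}}

```text
time_s: 9.28
ee_pos: [0.5235, 0.2669, 0.0873]
eef_rot: [-3.14, 0.694, 2.787]
force: [-0.1, -0.2, -3.9]
grip_width: 0.0627
```

```bash
python3 s.py; python3 - <<'E'
from st import *
c=shot('wrist','w6'); pickle.dump(c,open('w6.pkl','wb'))
disc(c); stem(c,(.5207,.269))
E
```

```text
9.2833 [ 0.661  0.404  1.855 -0.961  0.727  0.141] [0.5235 0.2669 0.0873] [-3.1398  0.6941  2.7868] [-0.05 -0.22 -3.94] 0.0627
disc [0.5202 0.2686] top z 0.0934 n [ 0.003 -0.001  1.   ] slot az -6.61829441338968 275 tcp [0.5235 0.2669 0.0873] yaw 2.787
stem 0.08 191 [0.5243 0.2688] [0.517 0.262 0.089] [0.538 0.274 0.1  ]
stem 0.1 437 [0.524  0.2689] [0.519 0.266 0.1  ] [0.526 0.272 0.119]
stem 0.13 583 [0.5232 0.2687] [0.518 0.266 0.137] [0.524 0.272 0.154]
```

View pics/w6.png

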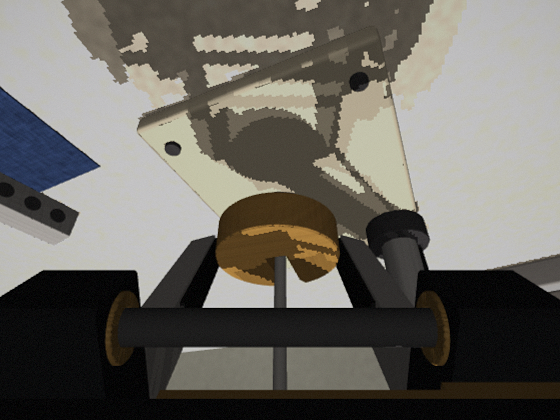

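```bash
python3 - <<'E'
from st import *
c=pickle.load(open('w6.pkl','rb'))
i=c['image'][185:300,205:350][:,:,::-1]; i=cv2.resize(cv2.convertScaleAbs(i,alpha=1.8,beta=20),None,fx=5,fy=5,interpolation=2); cv2.imwrite('pics/z6.png',i)
# project predicted slot/disc top outline
for cx in(.5202,.5212): print([np.round(proj(c,(cx+r*np.cos(a),.2686+r*np.sin(a),.0934)),0) for r,a in [(.032,0),(.032,3.14),(.032,1.57),(.032,-1.57),(-.004,0),(0.004,0)]])
print(proj(c,(.5243,.2688,.0934)))
E
```

```text
[array([296., 285.]), array([252., 226.]), array([339., 248.]), array([221., 269.]), array([274., 256.]), array([280., 263.])]
[array([297., 285.]), array([253., 228.]), array([339., 249.]), array([222., 270.]), array([275., 257.]), array([281., 264.])]
(np.float64(280.32213298220137), np.float64(262.85825676322))
```

View pics/z6.png

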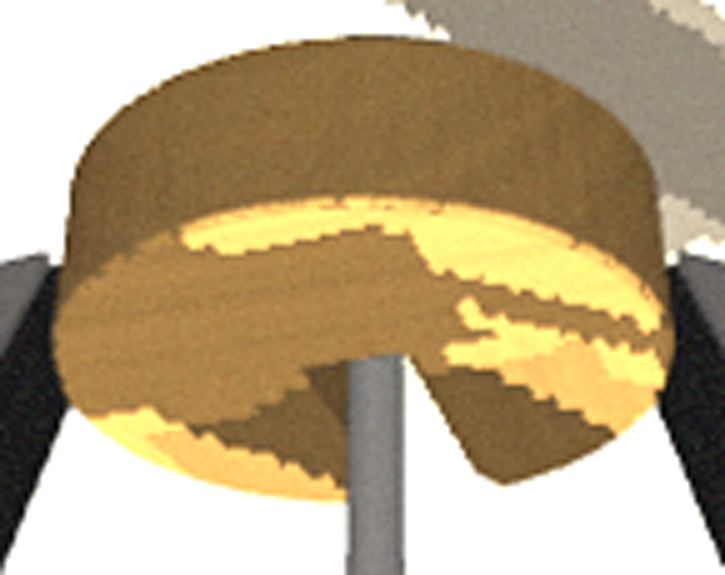

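```bash
python3 - <<'E'
from st import *
for i in range(4):
    c=shot('wrist'); stem(c,(.5207,.269),zs=((.1,.13),)); cams.camera('wrist')
disc(c)
E
```

```text
stem 0.1 424 [0.5233 0.2687] [0.519 0.266 0.1  ] [0.524 0.272 0.119]
stem 0.1 445 [0.5216 0.2689] [0.517 0.266 0.1  ] [0.523 0.272 0.119]
stem 0.1 474 [0.5204 0.2689] [0.516 0.266 0.1  ] [0.521 0.272 0.12 ]
stem 0.1 462 [0.5206 0.2689] [0.516 0.266 0.1  ] [0.521 0.272 0.12 ]
disc [0.5204 0.2687] top z 0.0936 n [ 0.003 -0.     1.   ] slot az -9.127144913727156 298 tcp [0.5236 0.267  0.0875] yaw 2.787
```

Emit:
{"op": "servo_tool", "data": {
  "rows": [
    [0,0,-0.0005,0,0,0,0.2],
    [0,0,-0.001,0,0,0,0.2],
    [0,0,-0.0015,0,0,0,0.2],
    [0,0,-0.002,0,0,0,0.2],
    [0,0,-0.0025,0,0,0,0.2],
    [0,0,-0.003,0,0,0,0.2],
    [0,0,-0.0033,0,0,0,0.2],
    [0,0,-0.0033,0,0,0,0.2]
  ]
}}

```text
time_s: 10.4
ee_pos: [0.5236, 0.267, 0.0841]
eef_rot: [-3.14, 0.694, 2.787]
force: [0.6, 0.7, -4.8]
grip_width: 0.0629
```

```bash
python3 s.py; python3 - <<'E'
from st import *
c=shot('wrist','w7')
disc(c); stem(c,(.5207,.269))
E
```

```text
10.4 [ 0.661  0.41   1.856 -0.968  0.723  0.15 ] [0.5236 0.267  0.0841] [-3.1397  0.6941  2.7869] [ 0.6   0.71 -4.77] 0.0629
disc [0.5202 0.2685] top z 0.0902 n [ 0.002 -0.001  1.   ] slot az -8.068899835671418 300 tcp [0.5236 0.267  0.0841] yaw 2.787
stem 0.08 228 [0.5207 0.2689] [0.516 0.266 0.089] [0.539 0.274 0.1  ]
stem 0.1 390 [0.5204 0.2689] [0.516 0.266 0.1  ] [0.521 0.272 0.117]
stem 0.13 584 [0.5206 0.2688] [0.516 0.266 0.134] [0.522 0.272 0.151]
```

Emit:
{"op": "servo_tool", "data": {
  "rows": [
    [0,0,-0.0003,0,0,0,0.2],
    [0,0,-0.0006,0,0,0,0.2],
    [0,0,-0.0008,0,0,0,0.2],
    [0,0,-0.0008,0,0,0,0.2],
    [0,0,-0.0008,0,0,0,0.2],
    [0,0,-0.0008,0,0,0,0.2],
    [0,0,-0.0008,0,0,0,0.2],
    [0,0,-0.0008,0,0,0,0.2]
  ]
}}

```text
time_s: 11.12
ee_pos: [0.5237, 0.267, 0.0836]
eef_rot: [-3.14, 0.694, 2.787]
force: [-0.5, -0.1, 0.3]
grip_width: 0.0627
```

```bash
python3 - <<'E'
from st import *
for i in range(4): print(ctrl.get_obs()['force'].round(2)); c=shot('side' if i else 'wrist'); 
E
```

```text
[-0.52 -0.06  0.31]
[-0.4   0.76  0.95]
[ 0.05 -0.49  1.48]
[-0.22 -0.07  0.53]
```

Emit:
{"op": "servo_tool", "data": {
  "newtons": 10,
  "rows": [
    [0,0,0,0,0,0,0.3],
    [0,0,0,0,0,0,0.3],
    [0,0,0,0,0,0,0.34],
    [0,0,0,0,0,0,0.36],
    [0,0,0,0,0,0,0.4],
    [0,0,0,0,0,0,0.46],
    [0,0,0,0,0,0,0.54],
    [0,0,0,0,0,0,0.6]
  ]
}}

```text
time_s: 11.98
ee_pos: [0.5237, 0.267, 0.0835]
eef_rot: [-3.14, 0.694, 2.787]
force: [-0.6, 0.0, 0.6]
grip_width: 0.0745
```

```bash
python3 s.py; python3 - <<'E'
from st import *
c=shot('wrist','w8'); pickle.dump(c,open('w8.pkl','wb'))
disc(c); stem(c,(.5207,.269))
E
```

```text
11.9833 [ 0.661  0.411  1.857 -0.969  0.722  0.152] [0.5237 0.267  0.0835] [-3.1401  0.6944  2.7868] [-0.62  0.02  0.64] 0.0745
disc [0.5182 0.2688] top z 0.0897 n [0.004 0.    1.   ] slot az -8.097394374331515 305 tcp [0.5237 0.267  0.0835] yaw 2.787
stem 0.08 260 [0.5188 0.2692] [0.515 0.263 0.084] [0.539 0.274 0.1  ]
stem 0.1 389 [0.5187 0.269 ] [0.514 0.267 0.1  ] [0.519 0.272 0.117]
stem 0.13 588 [0.5192 0.269 ] [0.515 0.266 0.134] [0.521 0.272 0.151]
```

View pics/w8.png

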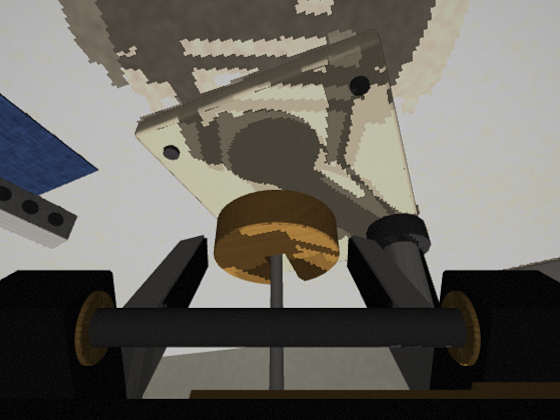

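Emit:
{"op": "servo_tool", "data": {
  "rows": [
    [-0.003,0.001,0.004,0,0,0,0.7],
    [-0.009,0.003,0.011,0,0,0,0.7],
    [-0.018,0.007,0.023,0,0,0,0.7],
    [-0.03,0.011,0.038,0,0,0,0.7],
    [-0.045,0.017,0.057,0,0,0,0.7],
    [-0.06,0.022,0.076,0,0,0,0.7],
    [-0.075,0.028,0.1,0,0,0,0.7],
    [-0.09,0.03,0.13,0.03,0.08,0,0.7]
  ]
}}

```text
time_s: 12.7
ee_pos: [0.4307, 0.2973, 0.2125]
eef_rot: [-3.135, 0.607, 2.792]
force: [0.4, 0.9, 0.2]
grip_width: 0.0796
```

```bash
python3 s.py; python3 - <<'E'
from st import *
c=shot('wrist','w9'); pickle.dump(c,open('w9.pkl','wb'))
stem(c,(.5207,.269))
E
```

```text
12.7 [ 0.807  0.126  1.833 -0.661  1.026 -0.105] [0.4307 0.2973 0.2125] [-3.1354  0.6072  2.7917] [0.41 0.89 0.23] 0.0796
stem 0.08 78 [0.5205 0.2692] [0.516 0.263 0.082] [0.537 0.274 0.1  ]
stem 0.1 179 [0.52   0.2693] [0.516 0.267 0.1  ] [0.521 0.272 0.13 ]
stem 0.13 278 [0.52  0.269] [0.516 0.266 0.13 ] [0.52  0.272 0.17 ]
stem 0.17 564 [0.5204 0.2691] [0.516 0.266 0.17 ] [0.522 0.272 0.25 ]
```

View pics/w9.png

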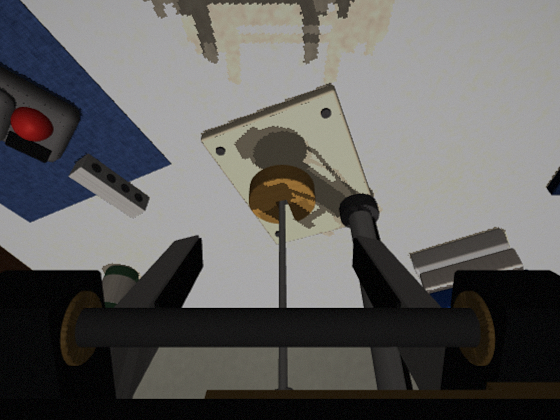

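Emit:
{"op": "servo_tool", "data": {
  "rows": [
    [-0.01,-0.02,0.02,0.03,0.08,0,0.7],
    [-0.02,-0.045,0.04,0.07,0.19,0,0.7],
    [-0.03,-0.075,0.06,0.11,0.3,0,0.7],
    [-0.03,-0.105,0.06,0.15,0.41,0,0.7],
    [-0.03,-0.135,0.06,0.19,0.51,0,0.7],
    [-0.03,-0.17,0.06,0.211,0.57,0,0.7],
    [-0.03,-0.205,0.06,0.211,0.57,0,0.7],
    [-0.03,-0.24,0.06,0.211,0.57,0,0.7]
  ]
}}

```text
time_s: 13.42
ee_pos: [0.4007, 0.0585, 0.2814]
eef_rot: [3.133, -0.009, 2.787]
force: [0.3, -0.2, 0.4]
grip_width: 0.0793
```

```bash
python3 s.py
```

```text
13.4167 [ 0.047 -0.084  1.77   0.011  1.461 -1.171] [0.4007 0.0585 0.2814] [ 3.1332 -0.0089  2.787 ] [ 0.31 -0.21  0.38] 0.0793
```

Emit:
{"op": "servo_tool", "data": {
  "rows": [
    [0.01,-0.035,0,0,0,0.05,0.7],
    [0.02,-0.07,0,0,0,0.1,0.7],
    [0.03,-0.105,0,0,0,0.16,0.7],
    [0.04,-0.14,0,0,0,0.22,0.7],
    [0.05,-0.175,0,0,0,0.28,0.7],
    [0.06,-0.21,0,0,0,0.34,0.7],
    [0.07,-0.245,0,0,0,0.354,0.7],
    [0.07,-0.28,0,0,0,0.354,0.7]
  ]
}}

```text
time_s: 14.08
ee_pos: [0.4713, -0.2229, 0.2816]
eef_rot: [3.133, -0.008, -3.14]
force: [0.8, 0.3, 0.8]
grip_width: 0.0798
```

```bash
python3 s.py
```

```text
14.0833 [-0.514  0.194  1.476  0.003  1.483 -2.086] [ 0.4713 -0.2229  0.2816] [ 3.133  -0.0084 -3.1401] [0.83 0.27 0.76] 0.0798
```

```bash
cat > rv.py <<'E'
from h import *; import sys
from k import tool
b,th,cam=float(sys.argv[1]),np.radians(float(sys.argv[2])),int(sys.argv[3])
o=ctrl.get_obs(); print((tool(b,th,cam)*Rn.from_euler('xyz',o['eef_rot']).inv()).as_rotvec().round(4), tool(b,th,cam).as_euler('xyz').round(3), o['ee_pos'].round(4))
E
python3 rv.py 0 40 -1
```

```text
[-0.0087  0.6898  0.0016] [ 3.142 -0.698  3.142] [ 0.4713 -0.2229  0.2816]
```

Emit:
{"op": "servo_tool", "data": {
  "rows": [
    [0.005,-0.01,-0.01,-0.001,0.11,0,0.7],
    [0.01,-0.02,-0.03,-0.003,0.23,0,0.7],
    [0.015,-0.03,-0.05,-0.005,0.35,0,0.7],
    [0.02,-0.037,-0.075,-0.007,0.47,0,0.7],
    [0.026,-0.041,-0.1,-0.009,0.59,0,0.7],
    [0.031,-0.041,-0.125,-0.009,0.69,0,0.7],
    [0.031,-0.041,-0.142,-0.009,0.69,0,0.7],
    [0.031,-0.041,-0.142,-0.009,0.69,0,0.7]
  ]
}}

```text
time_s: 14.75
ee_pos: [0.5014, -0.2626, 0.1343]
eef_rot: [3.137, -0.707, -3.139]
force: [-0.9, 0.9, 0.0]
grip_width: 0.0799
```

```bash
python3 s.py; python3 - <<'E'
from st import *
c=shot('wrist','w10'); pickle.dump(c,open('w10.pkl','wb'))
for d in discs(c,.026): print(d)
c=shot('top')
for d in discs(c,.026,amin=60): print(d)
E
```

```text
14.75 [-0.421  0.819  1.05  -0.284  1.922 -2.001] [ 0.5014 -0.2626  0.1343] [ 3.1371 -0.7067 -3.1388] [-0.89  0.92  0.04] 0.0799
(np.int32(776), array([ 0.1078, -0.0295]), array([ 0.0287, -0.0136,  0.1114]), 'slot az', np.float64(17.6), 'px', array([465.,   6.]))
(np.int32(623), array([ 0.5062, -0.2674]), array([ 0.4923, -0.2528,  0.0153]), 'slot az', np.float64(115.8), 'px', array([291., 289.]))
(np.int32(754), array([ 0.4871, -0.3067]), array([ 0.4961, -0.281 ,  0.0148]), 'slot az', np.float64(63.9), 'px', array([250., 292.]))
(np.int32(512), array([ 0.5194, -0.3968]), array([ 0.5205, -0.3972,  0.0331]), 'slot az', np.float64(nan), 'px', array([ 68., 329.]))
(np.int32(68), array([ 0.766, -0.39 ]), array([ 0.6567, -0.3716,  0.1426]), 'slot az', np.float64(nan), 'px', array([428., 131.]))
(np.int32(329), array([0.5271, 0.2833]), array([0.528 , 0.2832, 0.0333]), 'slot az', np.float64(6.7), 'px', array([169., 224.]))
(np.int32(1306), array([0.2989, 0.0489]), array([0.3019, 0.0487, 0.095 ]), 'slot az', np.float64(-72.2), 'px', array([255., 313.]))
(np.int32(1134), array([ 0.1865, -0.1603]), array([ 0.8529, -0.4403,  0.7251]), 'slot az', np.float64(-96.2), 'px', array([333., 352.]))
(np.int32(505), array([ 0.0844, -0.0369]), array([ 0.021 , -0.0129,  0.1   ]), 'slot az', np.float64(-18.7), 'px', array([288., 398.]))seg.py:18: RuntimeWarning: Mean of empty slice.
  az=np.degrees(np.arctan2(*(a[(np.hypot(*a.T)>.009)].mean(0)[::-1])))
  ret = um.true_divide(
```

View pics/w10.png

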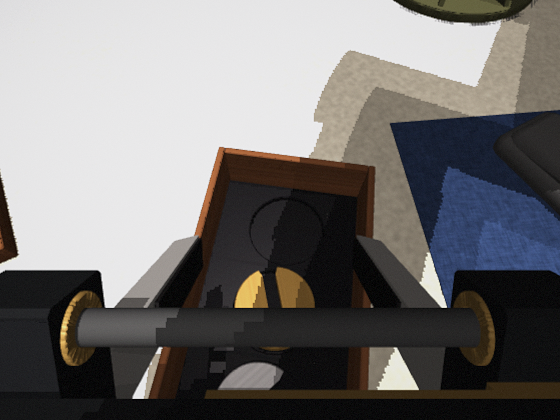

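Emit:
{"op": "servo_tool", "data": {
  "newtons": 45,
  "rows": [
    [0.001,-0.001,-0.02,0,0,0,0.7],
    [0.001,-0.001,-0.045,0,0,0,0.7],
    [0.001,-0.001,-0.07,0,0,0,0.7],
    [0.001,-0.001,-0.085,0,0,0,0.7],
    [0.001,-0.001,-0.095,0,0,0,0.7],
    [0.001,-0.001,-0.105,0,0,0,0.7],
    [0.001,-0.001,-0.11,0,0,0,0.7],
    [0.001,-0.001,-0.11,0,0,0,0.7]
  ]
}}

```text
time_s: 15.52
ee_pos: [0.5035, -0.2648, 0.0307]
eef_rot: [-3.14, -0.697, 3.14]
force: [-0.2, 0.7, -0.2]
grip_width: 0.0799
```

```bash
python3 s.py; python3 rv.py 0 40 -1;  python3 - <<'E'
from h import *
c=shot('side'); i=cv2.resize(c['image'][260:420,140:380][:,:,::-1],None,fx=3,fy=3,interpolation=2); cv2.imwrite('pics/s4.png',i)
E
```

```text
15.5167 [-0.423  0.939  1.087 -0.272  1.76  -1.954] [ 0.5035 -0.2648  0.0307] [-3.1403 -0.6969  3.1396] [-0.18  0.75 -0.22] 0.0799
[0.001  0.0013 0.0011] [ 3.142 -0.698  3.142] [ 0.5035 -0.2648  0.0307]
```

View pics/s4.png

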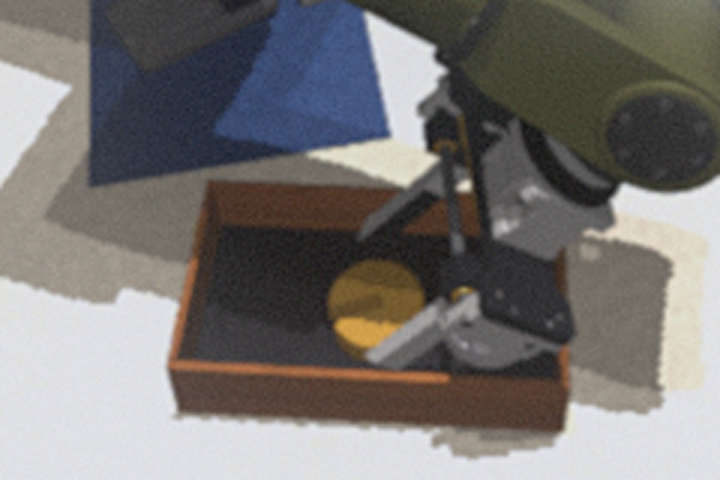

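Emit:
{"op": "servo_tool", "data": {
  "newtons": 45,
  "rows": [
    [-0.0005,0,-0.004,0,0,0,0.7],
    [-0.0005,0,-0.008,0,0,0,0.7],
    [-0.0005,0,-0.011,0,0,0,0.7],
    [-0.0005,0,-0.011,0,0,0,0.7],
    [-0.0005,0,-0.011,0,0,0,0.2],
    [-0.0005,0,-0.011,0,0,0,0.2],
    [-0.0005,0,-0.011,0,0,0,0.2],
    [-0.0005,0,-0.011,0,0,0,0.2]
  ]
}}

```text
time_s: 16.23
ee_pos: [0.5033, -0.2649, 0.0204]
eef_rot: [-3.14, -0.696, 3.139]
force: [0.2, 0.2, 0.3]
grip_width: 0.0627
```

Emit:
{"op": "servo_tool", "data": {
  "rows": [
    [0,0,0,0,0,0,0.2],
    [0,0,0.004,0,0,0,0.2],
    [0,0,0.01,0,0,0,0.2],
    [0,0,0.025,0,0,0,0.2],
    [0,0,0.05,0,0,0,0.2],
    [0,0,0.08,0,0,0,0.2],
    [0,0,0.1,0,0,0,0.2],
    [0,0,0.1,0,0,0,0.2]
  ]
}}

```text
time_s: 16.9
ee_pos: [0.5048, -0.2655, 0.126]
eef_rot: [-3.135, -0.689, 3.137]
force: [1.3, 0.2, -5.1]
grip_width: 0.0627
```

```bash
python3 s.py;  python3 - <<'E'
from st import *
c=shot('wrist','w11'); pickle.dump(c,open('w11.pkl','wb'))
c=shot('side'); i=cv2.resize(c['image'][200:420,140:400][:,:,::-1],None,fx=3,fy=2.7,interpolation=2); cv2.imwrite('pics/s5.png',i)
E
```

```text
16.9 [-0.423  0.825  1.053 -0.282  1.895 -1.994] [ 0.5048 -0.2655  0.126 ] [-3.1355 -0.6889  3.1365] [ 1.28  0.21 -5.14] 0.0627
```

View pics/w11.png

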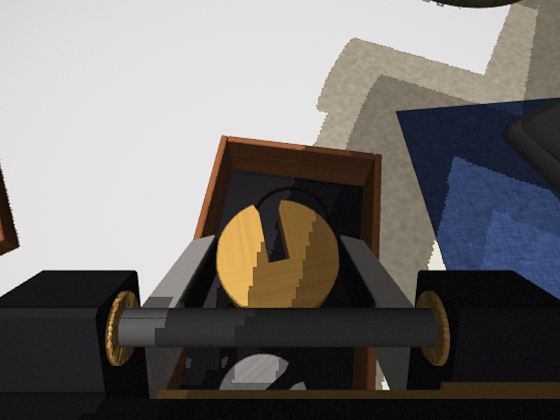

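View pics/s5.png

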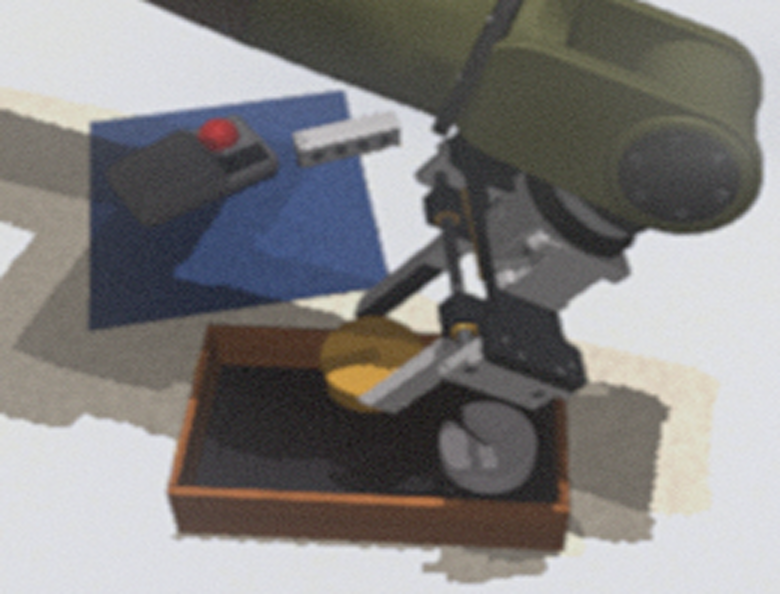

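```bash
python3 - <<'E'
from st import *
c=pickle.load(open('w11.pkl','rb')); disc(c,(205,190,350,312))
E
```

```text
disc [ 0.5073 -0.2652] top z 0.1313 n [-0.01   0.004  1.   ] slot az -168.9913949180815 250 tcp [ 0.5048 -0.2655  0.126 ] yaw 3.137
```

Emit:
{"op": "servo_tool", "data": {
  "rows": [
    [0,0,0.03,0,0,-0.04,0.2],
    [-0.003,0.01,0.06,0,0,-0.12,0.2],
    [-0.008,0.025,0.09,0,0,-0.22,0.2],
    [-0.013,0.045,0.115,0,0,-0.32,0.2],
    [-0.018,0.07,0.13,0,0,-0.43,0.2],
    [-0.023,0.095,0.135,0,0,-0.54,0.2],
    [-0.027,0.12,0.135,0,0,-0.65,0.2],
    [-0.03,0.145,0.135,0,0,-0.76,0.2]
  ]
}}

```text
time_s: 17.67
ee_pos: [0.473, -0.1187, 0.2544]
eef_rot: [-3.137, -0.698, 2.371]
force: [-0.7, -0.5, -5.8]
grip_width: 0.0626
```

```bash
python3 s.py;  python3 rv.py -75 40 -1
```

```text
17.6667 [-0.437  0.524  1.241  0.233  2.036 -1.205] [ 0.473  -0.1187  0.2544] [-3.1375 -0.6975  2.3714] [-0.72 -0.47 -5.8 ] 0.0626
[ 0.0021 -0.0025 -0.5415] [ 3.142 -0.698  1.833] [ 0.473  -0.1187  0.2544]
```

Emit:
{"op": "servo_tool", "data": {
  "rows": [
    [0.008,0.025,0,0,0,-0.08,0.2],
    [0.018,0.055,0,0,0,-0.16,0.2],
    [0.028,0.09,0,0,0,-0.24,0.2],
    [0.038,0.125,0,0,0,-0.32,0.2],
    [0.048,0.16,0,0,0,-0.4,0.2],
    [0.058,0.19,0,0,0,-0.48,0.2],
    [0.068,0.22,0,0,0,-0.54,0.2],
    [0.075,0.235,0,0,0,-0.54,0.2]
  ]
}}

```text
time_s: 18.33
ee_pos: [0.5473, 0.1188, 0.2529]
eef_rot: [-3.133, -0.699, 1.825]
force: [-0.5, -1.0, -5.6]
grip_width: 0.0629
```

```bash
python3 s.py;  python3 rv.py -75 40 -1; python3 - <<'E'
from st import *
c=shot('wrist','w12'); pickle.dump(c,open('w12.pkl','wb'))
disc(c,(205,190,350,312)); stem(c,(.5207,.269))
E
```

```text
18.3333 [-0.144  0.414  1.405  0.632  1.633 -0.463] [0.5473 0.1188 0.2529] [-3.1326 -0.6986  1.8253] [-0.49 -1.01 -5.58] 0.0629
[ 0.0013 -0.0068  0.0015] [ 3.142 -0.698  1.833] [0.5473 0.1188 0.2529]
disc [0.5478 0.1166] top z 0.2582 n [0.005 0.004 1.   ] slot az 116.3710060329077 257 tcp [0.5473 0.1188 0.2529] yaw 1.825
stem 0.08 118 [0.524  0.2751] [0.515 0.265 0.08 ] [0.54  0.275 0.1  ]
stem 0.1 72 [0.5192 0.2684] [0.517 0.264 0.1  ] [0.522 0.267 0.13 ]
stem 0.13 150 [0.5197 0.2684] [0.517 0.264 0.13 ] [0.523 0.269 0.17 ]
stem 0.17 520 [0.5201 0.2684] [0.517 0.264 0.17 ] [0.523 0.269 0.25 ]
```

View pics/w12.png

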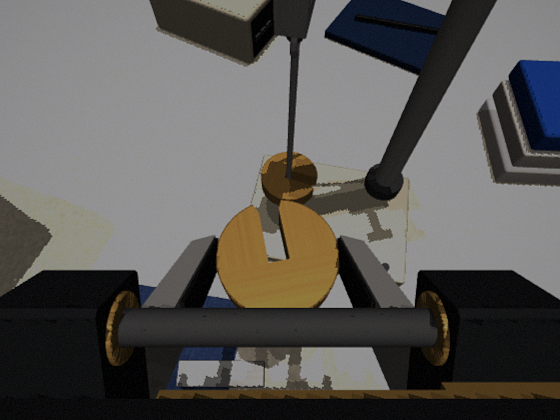

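Emit:
{"op": "servo_tool", "data": {
  "rows": [
    [0,0.015,-0.02,0.001,-0.002,0,0.2],
    [0,0.03,-0.04,0.002,-0.004,0,0.2],
    [0,0.045,-0.06,0.003,-0.005,0,0.2],
    [0,0.06,-0.085,0.003,-0.005,0,0.2],
    [-0.001,0.075,-0.11,0.003,-0.005,0,0.2],
    [-0.001,0.09,-0.13,0.003,-0.005,0,0.2],
    [-0.0015,0.098,-0.142,0.003,-0.005,0,0.2],
    [-0.0015,0.098,-0.142,0.003,-0.005,0,0.2]
  ]
}}

```text
time_s: 19.05
ee_pos: [0.5442, 0.2191, 0.1071]
eef_rot: [-3.132, -0.701, 1.831]
force: [-0.3, -0.5, -5.9]
grip_width: 0.0628
```

```bash
python3 s.py; python3 - <<'E'
from st import *
c=shot('wrist','w13'); pickle.dump(c,open('w13.pkl','wb'))
disc(c,(205,190,350,312)); stem(c,(.5207,.269),zs=((.095,.115),(.115,.14),(.14,.2)))
W=cloud(c); m=(np.hypot(W[...,0]-.52,W[...,1]-.269)<.035)&(abs(W[...,2]-.09)<.004); P=W[m]; print('low top',len(P),P.min(0),P.max(0),np.median(P,0))
E
```

```text
19.05 [ 0.024  0.571  1.537  0.703  1.314 -0.524] [0.5442 0.2191 0.1071] [-3.1321 -0.7011  1.8308] [-0.35 -0.5  -5.92] 0.0628
disc [0.5449 0.2168] top z 0.1123 n [0.007 0.002 1.   ] slot az 116.69909356721263 252 tcp [0.5442 0.2191 0.1071] yaw 1.831
stem 0.095 164 [0.5193 0.2684] [0.517 0.265 0.095] [0.522 0.268 0.115]
stem 0.115 278 [0.5195 0.2684] [0.517 0.265 0.115] [0.523 0.27  0.14 ]
stem 0.14 1431 [0.52   0.2684] [0.517 0.264 0.14 ] [0.523 0.27  0.2  ]
low top 4854 [0.48791007 0.23754912 0.0860002 ] [0.5508059  0.3004123  0.09393983] [0.51692735 0.26884029 0.0897416 ]
```

View pics/w13.png

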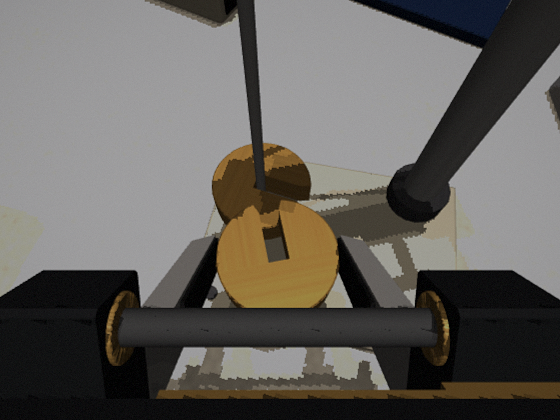

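Emit:
{"op": "servo_tool", "data": {
  "rows": [
    [0,0,0.0025,0,-0.007,0,0.2],
    [-0.002,0.004,0.0025,0,-0.007,0,0.2],
    [-0.004,0.009,0.0025,0,-0.007,0,0.2],
    [-0.007,0.014,0.0025,0,-0.007,0,0.2],
    [-0.01,0.02,0.0025,0,-0.007,0,0.2],
    [-0.013,0.026,0.0025,0,-0.007,0,0.2],
    [-0.0155,0.0313,0.0025,0,-0.007,0,0.2],
    [-0.0155,0.0313,0.0025,0,-0.007,0,0.2]
  ]
}}

```text
time_s: 19.77
ee_pos: [0.5291, 0.2507, 0.1118]
eef_rot: [3.139, -0.699, 1.839]
force: [0.3, 0.1, -5.5]
grip_width: 0.0627
```

```bash
python3 s.py; python3 - <<'E'
from st import *
c=shot('wrist','w14'); pickle.dump(c,open('w14.pkl','wb'))
disc(c,(205,190,350,312)); stem(c,(.5207,.269),zs=((.095,.115),(.115,.14),(.14,.2)))
E
```

```text
19.7667 [ 0.08   0.538  1.576  0.724  1.271 -0.497] [0.5291 0.2507 0.1118] [ 3.1386 -0.699   1.8394] [ 0.27  0.11 -5.54] 0.0627
disc [0.5296 0.2483] top z 0.1171 n [-0.003  0.     1.   ] slot az 116.73174665711436 247 tcp [0.5291 0.2507 0.1118] yaw 1.839
stem 0.095 247 [0.5214 0.2682] [0.517 0.253 0.095] [0.533 0.272 0.115]
stem 0.115 229 [0.5195 0.2684] [0.517 0.259 0.115] [0.534 0.28  0.14 ]
stem 0.14 1236 [0.5199 0.2683] [0.517 0.264 0.14 ] [0.523 0.269 0.2  ]
```

View pics/w14.png

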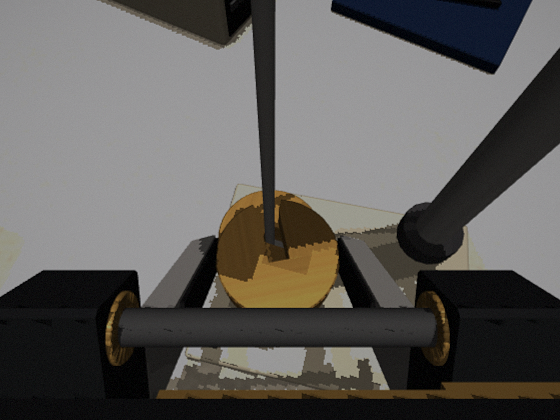

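Emit:
{"op": "servo_tool", "data": {
  "rows": [
    [-0.0018,0.0036,0,0,0,0,0.2],
    [-0.0036,0.0072,0,0,0,0,0.2],
    [-0.0054,0.0107,0,0,0,0,0.2],
    [-0.0068,0.0134,0,0,0,0,0.2],
    [-0.008,0.016,0,0,0,0,0.2],
    [-0.009,0.0178,0,0,0,0,0.2],
    [-0.0096,0.019,0,0,0,0,0.2],
    [-0.01,0.0197,0,0,0,0,0.2]
  ]
}}

```text
time_s: 20.48
ee_pos: [0.5194, 0.27, 0.1118]
eef_rot: [3.138, -0.699, 1.839]
force: [0.3, 0.1, -5.4]
grip_width: 0.0628
```

```bash
python3 s.py; python3 - <<'E'
from st import *
c=shot('wrist','w15'); pickle.dump(c,open('w15.pkl','wb'))
disc(c,(205,190,350,312)); stem(c,(.5207,.269),zs=((.12,.13),(.13,.14),(.14,.2)))
i=c['image'][185:315,205:350][:,:,::-1]; i=cv2.resize(cv2.convertScaleAbs(i,alpha=1.8,beta=20),None,fx=4.5,fy=4.5,interpolation=2); cv2.imwrite('pics/z15.png',i)
E
```

```text
20.4833 [ 0.115  0.526  1.596  0.736  1.246 -0.479] [0.5194 0.27   0.1118] [ 3.1384 -0.6988  1.8394] [ 0.33  0.14 -5.44] 0.0628
disc [0.5199 0.2677] top z 0.1171 n [-0.005  0.     1.   ] slot az 113.53041232357806 289 tcp [0.5194 0.27   0.1118] yaw 1.839
stem 0.12 80 [0.5197 0.2684] [0.518 0.265 0.12 ] [0.523 0.269 0.13 ]
stem 0.13 90 [0.5196 0.2684] [0.517 0.265 0.13 ] [0.523 0.268 0.14 ]
stem 0.14 1114 [0.5199 0.2684] [0.517 0.265 0.14 ] [0.523 0.27  0.2  ]
```

View pics/z15.png

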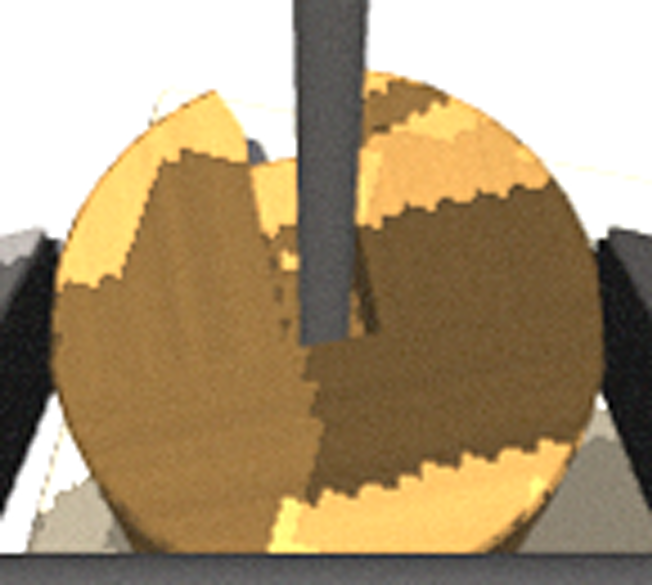

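Emit:
{"op": "servo_tool", "data": {
  "rows": [
    [0,0,-0.001,0,0,0,0.2],
    [0,0,-0.002,0,0,0,0.2],
    [0,0,-0.003,0,0,0,0.2],
    [0,0,-0.004,0,0,0,0.2],
    [0,0,-0.005,0,0,0,0.2],
    [0,0,-0.0056,0,0,0,0.2],
    [0,0,-0.006,0,0,0,0.2],
    [0,0,-0.006,0,0,0,0.2]
  ]
}}

```text
time_s: 21.2
ee_pos: [0.5193, 0.27, 0.1057]
eef_rot: [3.139, -0.699, 1.839]
force: [0.2, 0.3, -5.5]
grip_width: 0.0626
```

```bash
python3 s.py; python3 - <<'E'
from st import *
c=shot('wrist','w16'); disc(c,(205,190,350,312)); stem(c,(.5207,.269),zs=((.12,.13),(.14,.2)))
print(ctrl.get_obs()['force'])
E
```

```text
21.2 [ 0.115  0.534  1.599  0.739  1.237 -0.487] [0.5193 0.27   0.1057] [ 3.1387 -0.6989  1.8392] [ 0.2   0.28 -5.51] 0.0626
disc [0.5198 0.2678] top z 0.111 n [-0.004  0.003  1.   ] slot az 113.25630384672247 302 tcp [0.5193 0.27   0.1057] yaw 1.839
stem 0.12 85 [0.5196 0.2684] [0.517 0.265 0.12 ] [0.523 0.268 0.13 ]
stem 0.14 1273 [0.5199 0.2684] [0.517 0.264 0.14 ] [0.523 0.269 0.2  ]
[ 0.68544313  0.27256431 -6.69049004]
```

Emit:
{"op": "servo_tool", "data": {
  "rows": [
    [0,0,-0.0003,0,0,0,0.2],
    [0,0,-0.0006,0,0,0,0.2],
    [0,0,-0.0009,0,0,0,0.2],
    [0,0,-0.0012,0,0,0,0.2],
    [0,0,-0.0015,0,0,0,0.2],
    [0,0,-0.0015,0,0,0,0.2],
    [0,0,-0.0015,0,0,0,0.2],
    [0,0,-0.0015,0,0,0,0.2]
  ]
}}

```text
time_s: 21.92
ee_pos: [0.5195, 0.2701, 0.1045]
eef_rot: [3.138, -0.699, 1.84]
force: [1.1, -0.4, -1.9]
grip_width: 0.0628
```

```bash
python3 s.py; python3 - <<'E'
from st import *
c=shot('wrist','w17'); disc(c,(205,190,350,312)); stem(c,(.5207,.269),zs=((.12,.13),(.14,.2)))
print(ctrl.get_obs()['force'])
E
```

```text
21.9167 [ 0.115  0.536  1.6    0.74   1.235 -0.489] [0.5195 0.2701 0.1045] [ 3.1379 -0.699   1.8396] [ 1.1  -0.35 -1.91] 0.0628
disc [0.5201 0.268 ] top z 0.1098 n [-0.002 -0.004  1.   ] slot az 114.08801734322964 289 tcp [0.5195 0.2701 0.1045] yaw 1.84
stem 0.12 90 [0.5197 0.2686] [0.517 0.265 0.12 ] [0.523 0.269 0.13 ]
stem 0.14 1319 [0.52   0.2685] [0.517 0.265 0.14 ] [0.523 0.269 0.2  ]
[ 0.8178218   0.34087543 -2.09829562]
```

Emit:
{"op": "servo_tool", "data": {
  "rows": [
    [0,0,-0.0002,0,0,0,0.2],
    [0,0,-0.0003,0,0,0,0.2],
    [0,0,-0.0003,0,0,0,0.2],
    [0,0,-0.0003,0,0,0,0.2],
    [0,0,-0.0003,0,0,0,0.2],
    [0,0,-0.0003,0,0,0,0.2],
    [0,0,-0.0003,0,0,0,0.2],
    [0,0,-0.0003,0,0,0,0.2]
  ]
}}

```text
time_s: 22.63
ee_pos: [0.5196, 0.2701, 0.1044]
eef_rot: [3.138, -0.699, 1.84]
force: [1.5, -0.0, 1.9]
grip_width: 0.0623
```

Emit:
{"op": "servo_tool", "data": {
  "newtons": 10,
  "rows": [
    [0,0,0,0,0,0,0.3],
    [0,0,0,0,0,0,0.3],
    [0,0,0,0,0,0,0.34],
    [0,0,0,0,0,0,0.36],
    [0,0,0,0,0,0,0.4],
    [0,0,0,0,0,0,0.46],
    [0,0,0,0,0,0,0.54],
    [0,0,0,0,0,0,0.6]
  ]
}}

```text
time_s: 23.3
ee_pos: [0.5196, 0.2701, 0.1044]
eef_rot: [3.138, -0.699, 1.84]
force: [0.4, -0.0, -0.2]
grip_width: 0.0743
```

```bash
python3 s.py; python3 - <<'E'
from st import *
c=shot('wrist','w18'); disc(c,(205,190,350,312)); stem(c,(.5207,.269),zs=((.12,.13),(.14,.2)))
print(ctrl.get_obs()['force'])
E
```

```text
23.3 [ 0.115  0.537  1.6    0.74   1.235 -0.49 ] [0.5196 0.2701 0.1044] [ 3.1376 -0.6992  1.8398] [ 0.44 -0.01 -0.25] 0.0743
disc [0.521  0.2673] top z 0.1096 n [0.002 0.001 1.   ] slot az 114.34321454313398 303 tcp [0.5196 0.2701 0.1044] yaw 1.84
stem 0.12 97 [0.5204 0.268 ] [0.518 0.265 0.12 ] [0.523 0.268 0.13 ]
stem 0.14 1328 [0.5204 0.2681] [0.517 0.264 0.14 ] [0.523 0.269 0.2  ]
[-0.2788023   0.30617421 -0.87369377]
```

View pics/w18.png

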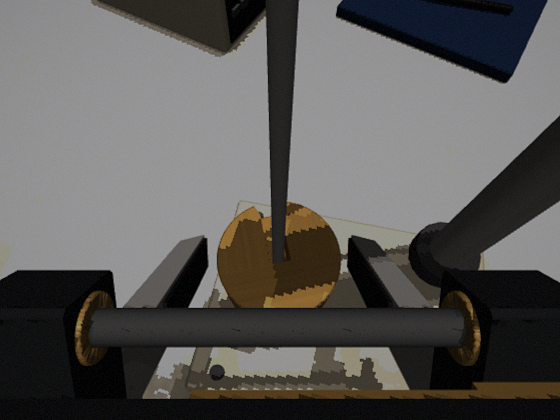

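Emit:
{"op": "servo_tool", "data": {
  "rows": [
    [0.001,-0.003,0.004,0,0,0,0.7],
    [0.0025,-0.009,0.0115,0,0,0,0.7],
    [0.005,-0.018,0.022,0,0,0,0.7],
    [0.0085,-0.031,0.038,0,0,0,0.7],
    [0.013,-0.046,0.057,0,0,0,0.7],
    [0.017,-0.062,0.077,0,0,0,0.7],
    [0.022,-0.08,0.1,0,0,0,0.7],
    [0.027,-0.1,0.12,0,0,0,0.7]
  ]
}}

```text
time_s: 24.02
ee_pos: [0.5468, 0.1689, 0.2266]
eef_rot: [3.136, -0.698, 1.841]
force: [-0.0, 0.4, -0.1]
grip_width: 0.0799
```

Emit:
{"op": "servo_tool", "data": {
  "rows": [
    [0,-0.015,0.01,0,0,0,0.7],
    [0,-0.03,0.02,0,0,0,0.7],
    [0,-0.04,0.025,0,0,0,0.7],
    [0,-0.04,0.025,0,0,0,0.7],
    [0,-0.04,0.025,0,0,0,0.7],
    [0,-0.04,0.025,0,0,0,0.7],
    [0,-0.04,0.025,0,0,0,0.7],
    [0,-0.04,0.025,0,0,0,0.7]
  ]
}}

```text
time_s: 24.68
ee_pos: [0.5465, 0.1296, 0.2512]
eef_rot: [3.137, -0.699, 1.841]
force: [0.1, 1.0, -0.7]
grip_width: 0.0796
```

```bash
python3 s.py; python3 - <<'E'
from st import *
c=shot('wrist','w19'); pickle.dump(c,open('w19.pkl','wb')); stem(c,(.5207,.269),zs=((.12,.13),(.14,.2)))
W=cloud(c)
m=(np.hypot(W[...,0]-.52,W[...,1]-.269)<.045)&(abs(W[...,2]-.11)<.004)
P=W[m]; h=cv2.convexHull((P[:,:2]*1e4).astype(np.float32))[:,0]/1e4
s=least_squares(lambda q:np.hypot(*(h-q[:2]).T)-.032,P.mean(0)[:2],loss='soft_l1',f_scale=.0007); print('upper',s.x,np.median(P,0))
c=shot('side'); i=cv2.resize(c['image'][40:240,180:350][:,:,::-1],None,fx=4,fy=3,interpolation=2); cv2.imwrite('pics/s6.png',i)
E
```

```text
24.6833 [-0.127  0.41   1.415  0.638  1.615 -0.465] [0.5465 0.1296 0.2512] [ 3.1373 -0.6988  1.8408] [ 0.05  0.98 -0.66] 0.0796
stem 0.12 27 [0.5193 0.2687] [0.517 0.265 0.12 ] [0.523 0.268 0.129]
stem 0.14 269 [0.52   0.2684] [0.517 0.264 0.141] [0.523 0.269 0.2  ]
upper [0.52049353 0.2671942 ] [0.523778   0.26233777 0.10964834]
```

View pics/w19.png

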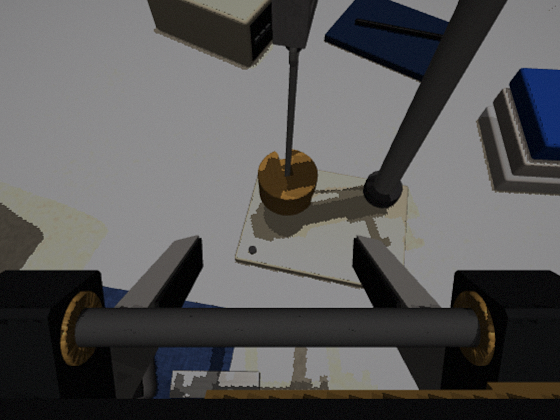

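View pics/s6.png

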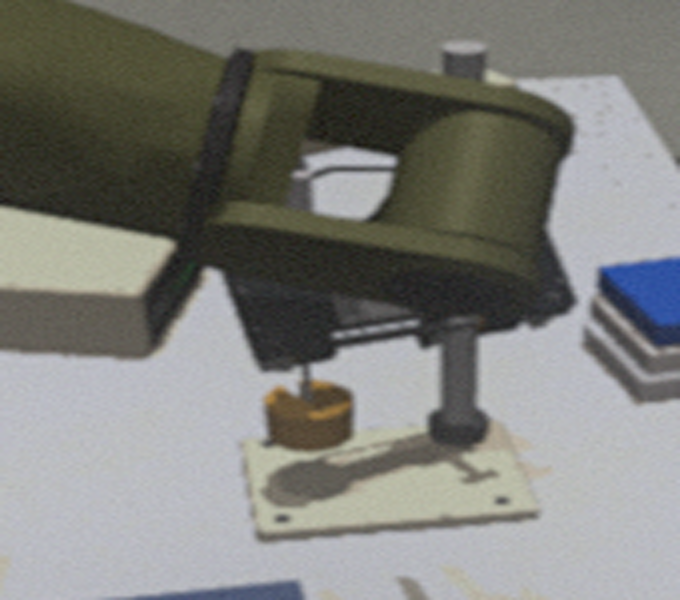

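Emit:
{"op": "servo_tool", "data": {
  "rows": [
    [-0.01,-0.03,0.01,0,0,0,0.7],
    [-0.02,-0.06,0.02,0,0,0,0.7],
    [-0.04,-0.09,0.03,0,0,0,0.7],
    [-0.06,-0.12,0.04,0,0,0,0.7],
    [-0.08,-0.15,0.05,0,0,0,0.7],
    [-0.1,-0.18,0.05,0,0,0,0.7],
    [-0.1,-0.2,0.05,0,0,0,0.7],
    [-0.1,-0.2,0.05,0,0,0,0.7]
  ]
}}

```text
time_s: 25.45
ee_pos: [0.4462, -0.0733, 0.3014]
eef_rot: [3.137, -0.698, 1.838]
force: [0.4, 0.2, -0.5]
grip_width: 0.08
```

Emit:
{"op": "servo_tool", "data": {
  "rows": [
    [0,0,0,0,0,0,0.7],
    [0,0,0,0,0,0,0.7],
    [0,0,0,0,0,0,0.7],
    [0,0,0,0,0,0,0.7],
    [0,0,0,0,0,0,0.7],
    [0,0,0,0,0,0,0.7],
    [0,0,0,0,0,0,0.7],
    [0,0,0,0,0,0,0.7]
  ]
}}

```text
time_s: 26.12
ee_pos: [0.4462, -0.0731, 0.3014]
eef_rot: [3.137, -0.698, 1.838]
force: [0.3, 0.8, 0.7]
grip_width: 0.0802
```

```bash
python3 s.py; python3 - <<'E'
from st import *
c=shot('side','s7'); W0=cloud(c)
i=cv2.resize(c['image'][60:240,200:350][:,:,::-1],None,fx=5,fy=3.3,interpolation=2); cv2.imwrite('pics/s7z.png',i)
for k in ['cleaner_center','parallel_center','trackball_center','alu_center','brass_a_center','brass_a_slot']:
    for r in cams.place_of(c,k)[:2]:
        u,v=r['at'][0]*560,r['at'][1]*420; print(k,round(r['p'],2),round(u,1),round(v,1),W0[int(v),int(u)].round(3))
c=shot('top','t7')
for d in range(3):
    c=shot('side'); W=cloud(c); m=(abs(W[...,0]-.52)<.012)&(abs(W[...,1]-.268)<.012)&(W[...,2]>.13)&(W[...,2]<.2); print(m.sum(),np.median(W[m],0).round(4)); [cams.camera('side') for _ in range(3)]
E
```

```text
26.1167 [-0.524  0.27   1.483  0.499  1.883 -0.755] [ 0.4462 -0.0731  0.3014] [ 3.1368 -0.6981  1.8379] [0.25 0.83 0.65] 0.0802
cleaner_center 0.63 336.0 269.5 [ 0.679 -0.097  0.092]
parallel_center 0.97 257.8 250.4 [0.507 0.043 0.029]
trackball_center 0.62 200.5 259.7 [0.366 0.013 0.043]
alu_center 0.71 300.6 366.2 [ 0.575 -0.284  0.027]
brass_a_center 0.55 266.0 367.0 [ 0.508 -0.267  0.009]
0 [nan nan nan]
0 [nan nan nan]
0 [nan nan nan]
  return _methods._mean(a, axis=axis, dtype=dtype,
  ret = um.true_divide(
```

View pics/s7z.png

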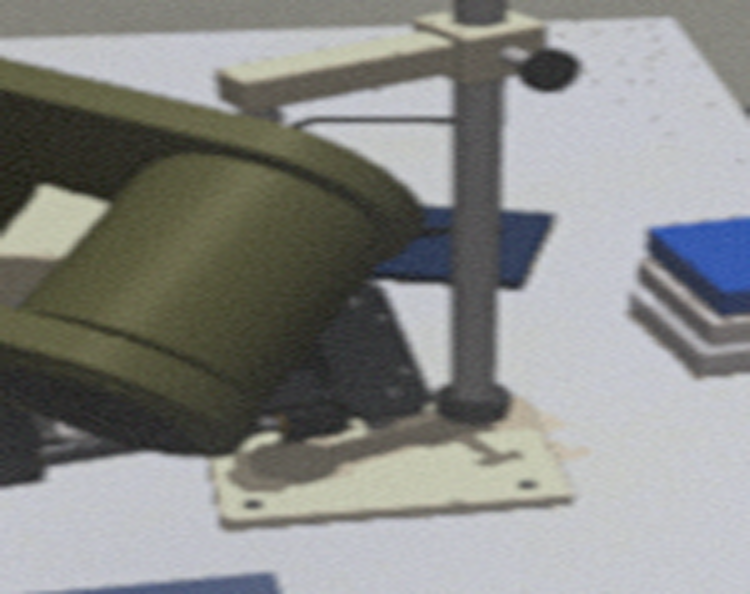

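View pics/t7.png

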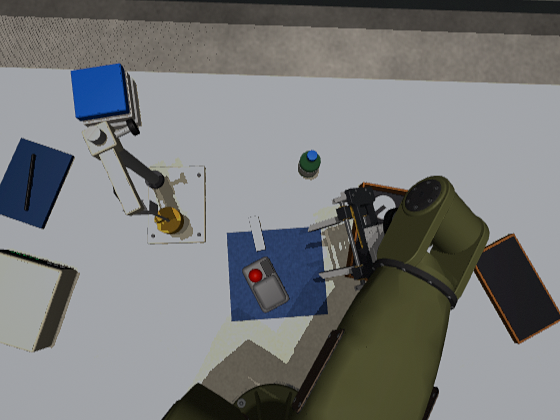

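```bash
python3 - <<'E'
from st import *
for d in range(4):
    c=shot('top'); r=[x for x in discs(c,.11,amin=60,hsv_lo=(14,80,60)) if abs(x[5+1-1][0]-170)<25 and abs(x[-1][1]-220)<25] if 0 else None
    W=cloud(c); m=(abs(W[...,0]-.52)<.045)&(abs(W[...,1]-.268)<.045)&(abs(W[...,2]-.11)<.006); print(m.sum(),W[m].mean(0).round(4),W[m].min(0).round(3),W[m].max(0).round(3))
    [cams.camera('top') for _ in range(3)]
i=cv2.resize(c['image'][190:250,130:220][:,:,::-1],None,fx=8,fy=8,interpolation=2); cv2.imwrite('pics/t8.png',i)
E
```

```text
474 [0.5203 0.2624 0.1096] [0.488 0.234 0.104] [0.552 0.298 0.116]
474 [0.5204 0.2628 0.1095] [0.488 0.235 0.104] [0.552 0.298 0.116]
477 [0.5204 0.2627 0.1094] [0.488 0.233 0.104] [0.552 0.299 0.116]
468 [0.5203 0.2627 0.1095] [0.488 0.234 0.104] [0.552 0.299 0.114]
```

View pics/t8.png

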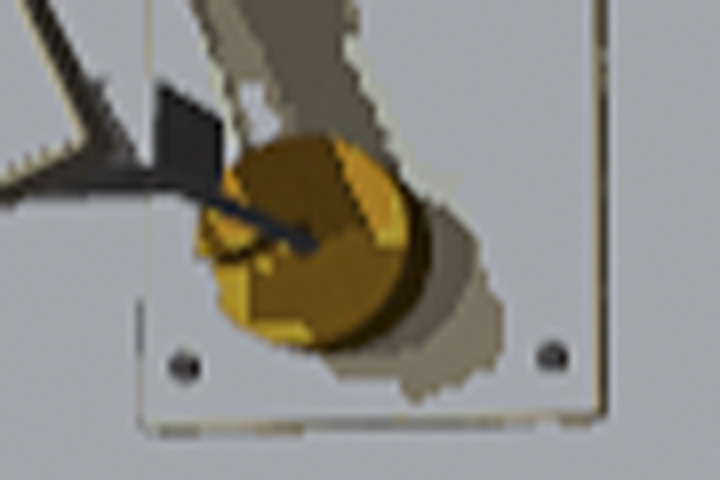

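```bash
python3 -c "
from station import hand_in; print(hand_in())"
```

```text
the job is handed in; nothing more can be done
None
```

I hung both brass masses on the hanger, one flat on the other, and handed the job in at about 27 s. No verdict came back.

- **Slots:** the slot directions measured about -3° for the lower mass and +116° for the upper, so they are roughly 119° apart.
- **Heights:** the top faces measured 0.090 m and 0.110 m, so both masses lie flush.
- **Hanger:** in the last pictures it was at rest to within 0.5 mm, with nothing of the robot near it. The first mass touched the stem on the way in and the hanger swung about 4 mm, then settled.
- **Other things:** the aluminium mass is still in its recess. The bottle, steel bar and trackball show where they were, to within the detector's scatter of about 1 cm.

**Less certain:** the measurements disagreed on how fully home the upper mass is. Its centre came out 1 to 2 mm from the stem, so there may be 2 to 3 mm of free slot behind the stem. I left it, because pushing it further would have shoved the hanger. The detector also reported a brass mass in the case (p 0.55), but at an emptied recess where the depth shows only the floor.

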